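Put a mended book to press

TASK

The pasted joint of the leather-spined book has to dry under pressure. Clear the bone folder off the cover and lay it on the free half of the green blotter, alongside the pasty brush; lay the brass rod full length in the groove beside the spine, lay the brass-edged pressing strip lengthwise on top, within the outline of the book, so that it covers the rod and rests on the cover, and stand the two weights lengthwise on the strip, one at each end: the heavy black one at the end with the white mend, the maroon one at the other end. Do not push the book about, and do not disturb the brush or the paste jar.

Things in the scene. Friction and masses are not known exactly. Their poses are not given: they have to be found in the camera images.
- book: Closed book lying flat, 220 (x) x 150 (y) x 40 mm, 1.8 kg, loose; grey-blue sides, brown spine on its +y edge. Origin: centre of the underside. Joint groove along x: centre line y = +52, 6 deep, 18 wide at the top, sloping sides, flat bottom 6 wide. Cover flat from y = -75 to +43, spine ridge +61 to +75, both 40 high. White mend across the joint at the +x end (x = +40 to +109).
- folder: Bone folder (flat cream blade), 23 mm wide (its x) x 149 mm long (its y) x 8 mm thick, origin at the centre of its underside. Starts lying on the book's cover, roughly along the book, where the strip has to go.
- blotter: Green blotting card, 210 mm (its x) x 140 mm (its y) x 2 mm, fixed; origin at the centre of its underside, z up. The brush lies along its -y half, the folder is to lie along x on the +y half (its centre about 28 mm from the blotter's centre line), whole on the card and not on the brush.
- brush: Flat glue brush with wooden handle, 24 mm wide (its x) x 184 mm long (its y) x 11 mm, lying along the blotter about 42 mm to the -y side of its centre line. To be left alone.
- rod: Round brass rod, 8 mm diameter, 200 mm long, along its x; origin at the middle of its axis (its y and z turn as it rolls). 80 g. Starts on the table. In the groove it stands 2 mm proud of the cover; let go of a few mm too high it drops in by itself.
- strip: Pressing strip: pale wooden batten with brass long edges, 190 mm long (its x) x 60 mm wide (its y) x 14 mm thick, 160 g; origin at the centre of its underside; alike both ways round. To lie on the book with its centre about 20 mm from the groove's centre line towards the cover (book y = +32 mm), so that its edge passes the rod by about 10 mm.
- weight_black: Black paper weight, 46 mm (its x) x 76 mm (its y) block 26 mm high with a round wooden knob 20 mm across in the middle of the top, 49 mm high in all, 0.85 kg; origin at the centre of its underside. Goes on the strip, its 76 mm along the strip, over the white mend: about 55 mm from the book's middle (book x = +55 mm).
- weight_maroon: Maroon paper weight, same shape and size as the black one, 0.5 kg; origin at the centre of its underside. Goes on the other end of the strip, its 76 mm along the strip, about 55 mm from the book's middle (book x = -55 mm).
- paste_jar: Cream paste jar with black lid, 56 mm diameter, 55 mm high, loose; origin at the centre of its underside. To be left alone.

How it is judged:
By the outcome, as a careful person would: the job done as asked, in the order asked, and still so for the second after the job is handed in, with the robot touching nothing.
It also fails if it takes over 136 s, if anything falls off the work surface, if the arm or the gripper's body presses on something with over 40 N, if the wrist force passes 120 N, or if a joint passes its speed limit or range.

ROBOT

A 6-joint arm with a two-finger parallel gripper is mounted at the origin on the work surface; the furniture and walls round the work are solid. World frame = base frame: x ahead of the robot, y to its left, z up, the work surface at z = 0. Lengths are in mm, angles in degrees, forces in N, time in s.
With the tool pointing down it reaches from about 300 to 850 mm from the base axis. Payload 4.2 kg.
Tool frame: the origin (TCP) lies between the finger pads; the fingertips stand 11 mm ahead of it and the grasp point (between the pads) lies 8 mm behind it (env.tips_ahead is the distance from the TCP to the fingertips, in mm); z points along the fingers, y is the line along which they close (so a half turn about z gives the same grasp; the last joint's range is limited). The gripper opens to 91 mm and grips with 3 to 60 N. Pads are 32 mm wide; open, the fingers measure 118 mm over their backs; the gripper's body (76 mm by 178 mm) begins 60 mm behind the grasp point.
Start: joints at [66.864, 18.312, 89.639, -0, 72.044, -1.146], TCP at [215.311, 533.185, 196.676] pointing down, gripper open.
Joint ranges: [-177.97, 177.97], [-48.28, 115.42], [12.27, 149.76], [-77.06, 257.06], [2.81, 150.46], [-146.56, 146.56]. Speed limits (degrees/s): [147.25, 147.25, 180, 180, 180, 180].

INTERFACE

Orientations are given as [roll, pitch, yaw] about the fixed x, y, z axes, in that order (R = Rz(yaw) Ry(pitch) Rx(roll)).
In Python, from workcell import env, cams gives the robot as it stands.
- The arm moves only by the tool step_arm, never from a script. Its arguments are lists of equal length, an entry for each row: "linear": the shift along the tool's x, y, z in units of 30 cm (1.0 is 30 cm), a list of three; "turn": the turn about the tool's z in units of 360 degrees (1.0 is 360 degrees). In form: {"linear": [[tx, ty, tz], ...], "turn": [turn, ...]}. A call has 1 to 20 rows; each row is the pose to reach, as a shift and turn from the pose commanded when the call began, along the tool's axes at that moment, turning the shorter way round; what a row does not reach only later rows make up. A row lasts 1/8 s, in which the tool goes at most 62.5 mm and 10.7 degrees, less where a joint would pass 70% of its speed; a pose out of reach is approached as far as the arm can. A call with a number of a shift or a turn outside -1 to 1 is refused whole. A call with a gripper value outside its range is refused whole. "fingers" is the closure, from -1 (fully open) to 1 (shut), so that 0 is half open, set as the call begins (left out, the last holds). The fingers move at their own pace and stop on an object; "force" is the grip in N (left out, the last holds). Time passes only in rows, so rows that repeat a pose let the fingers close. It gives the time, the measured TCP pose, the force, the opening and the grip force at its end, in the units of the state.
- env.state(): the state, without advancing time (a new reading comes with each control period).
- cams.grab_frame(name): name is "side" or "top" or "wrist"; returns a dict with "color" (420x560x3 uint8, blue, green, red), "fx", "fy", "cx", "cy" (pixels), "extrinsics" (4x4, takes a point from camera to world coordinates); the wrist camera has in their place "tool_from_camera" (4x4, takes a point from camera to tool coordinates, whose origin is the TCP and whose axes are the flange's). Camera axes: x right, y down, z forward; pixel columns grow to the right and rows downward; lengths in mm; the calibration is good to about 2 mm. A picture is of the moment at which its call begins: read the wrist's pose just before it. There is no depth.
- env.job_done(): hands the job in; it is judged then, once.
The state is a dict: "time_s": time; "qpos": joint angles; "qvel": joint speeds; "effort": joint torques, N m; "ee_pos": TCP position; "ee_rot": TCP orientation; "force": force on the tool from outside, world axes, zero at the start; "torque": the same for the moment, N m; "gripper_width": finger opening in mm; "gripper_force": force on a finger pad.
Only numpy, scipy, OpenCV 4.12 (cv2) and the standard library are available. Lean on these libraries where they do the work, as an engineer would, in place of code of your own. Each camera call takes 0.05 s, during which the arm holds its last target. There are 200 camera calls.

## Working session

There is one attempt and no reset: what is moved stays moved. The work goes in short steps, Python scripts to look and compute and a tool call to move; the robot and the scene stay as the last step left them, time stands still between calls to the robot, and variables do not carry over. Pictures are saved under pics/ and viewed, at most 14 in all, crops included, and the job is handed in when it is done.

Besides the shell and the picture viewer there is one more tool, called after "Call:" in YAML: its name, and indented under it one key for each argument. step_arm: Moves the arm, as the interface text tells. Its arguments: {"type":"object","properties":{"linear":{"type":"array"},"turn":{"type":"array"},"fingers":{"type":"number"},"force":{"type":"number"}},"required":["linear","turn"]}

```bash
mkdir -p pics; ls
python3 - <<'E'
from workcell import env,cams
import cv2,numpy as np
s=env.state();print(s)
for n in("top","side"):
    f=cams.grab_frame(n);cv2.imwrite(f"pics/{n}0.png",f["color"]);print(n,f["fx"],f["fy"],f["cx"],f["cy"],np.round(f["extrinsics"],3).tolist())
f=cams.grab_frame("wrist");print(np.round(f["tool_from_camera"],3).tolist(),f["fx"])
cv2.imwrite("pics/w0.png",f["color"])
E
```

```text
pics
{'time_s': 0.0, 'qpos': array([ 6.68637819e+01,  1.83505230e+01,  8.97065992e+01, -3.73461952e-04,
        7.20423654e+01, -1.14608688e+00]), 'qvel': array([-0.00677897,  0.04928566, -0.02326387,  0.04439165,  0.0879591 ,
        0.12522333]), 'effort': array([ 7.38797098e-04, -4.12459910e+01, -2.31981021e+01,  7.25237536e-02,
        4.57353937e-02, -1.47010137e-04]), 'ee_pos': array([215.10122822, 532.67832872, 195.83019548]), 'ee_rot': array([-1.79900525e+02, -1.63491825e-03,  1.58009983e+02]), 'force': array([ 0.15277942,  0.15624383, -0.07039064]), 'torque': array([-0.02851981,  0.00652436,  0.01989532]), 'gripper_force': 0.0, 'gripper_width': 91.38603488225893}
top 393.3728905616034 393.3728905616034 279.952010106227 206.2860653801136 [[0.016, -0.984, 0.179, 309.07], [-0.999, -0.021, -0.029, 13.059], [0.033, -0.178, -0.983, 1133.091], [0.0, 0.0, 0.0, 1.0]]
side 476.7392924549729 476.7392924549729 285.65889964402965 210.0383721925952 [[-0.99, -0.089, 0.109, 329.058], [-0.138, 0.489, -0.861, 1379.153], [0.023, -0.868, -0.497, 861.734], [0.0, 0.0, 0.0, 1.0]]
[[0.0, -0.96, -0.28, 79.38], [1.0, 0.0, 0.001, -0.743], [-0.001, -0.28, 0.96, -187.588], [0.0, 0.0, 0.0, 1.0]] 350.55674842804086
```

View pics/top0.png

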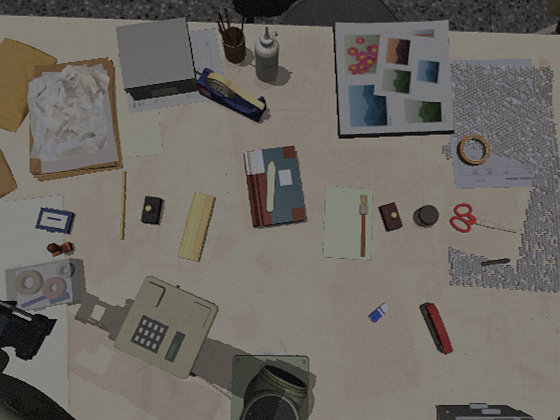

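View pics/side0.png

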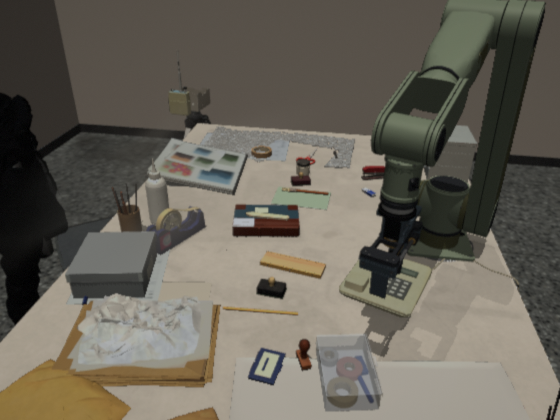

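The top view shows the rod at about (124,205), black weight (152,210), strip (197,227), book (275,187) with the folder on it (270,187), blotter (348,222) with the brush (363,225), maroon weight (390,217) and jar (426,216). In the image, up is +x and left is +y. I'll enlarge it.

Run:
```python
import cv2,numpy as np
im=cv2.imread("pics/top0.png")
def crop(x,y,w,h,k,o):
    c=cv2.resize(im[y:y+h,x:x+w],None,fx=k,fy=k,interpolation=cv2.INTER_CUBIC)
    cv2.imwrite(o,np.clip(c*1.6,0,255).astype(np.uint8))
a=np.clip(1.6*cv2.resize(im[140:265,112:312],None,fx=4,fy=4,interpolation=cv2.INTER_CUBIC).astype(float),0,255)
crop(112,140,200,130,4,"pics/ca.png")
crop(240,140,200,130,4,"pics/cb.png")
```

```text
(no output)
```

View pics/ca.png

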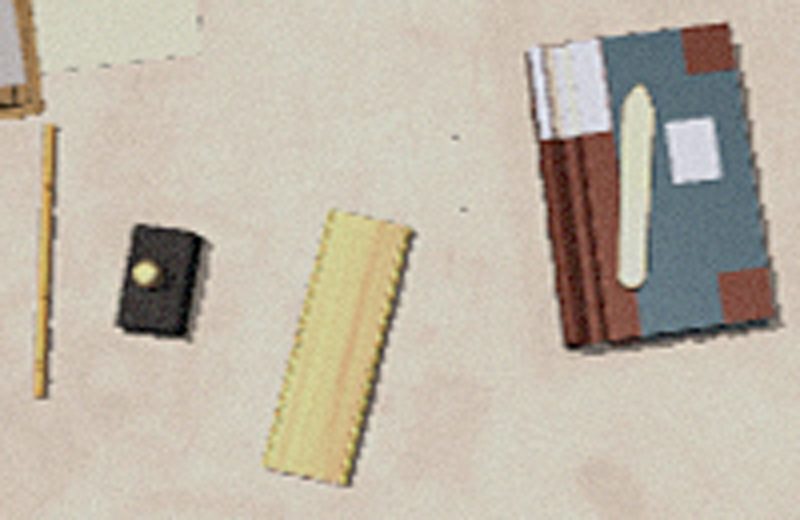

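View pics/cb.png

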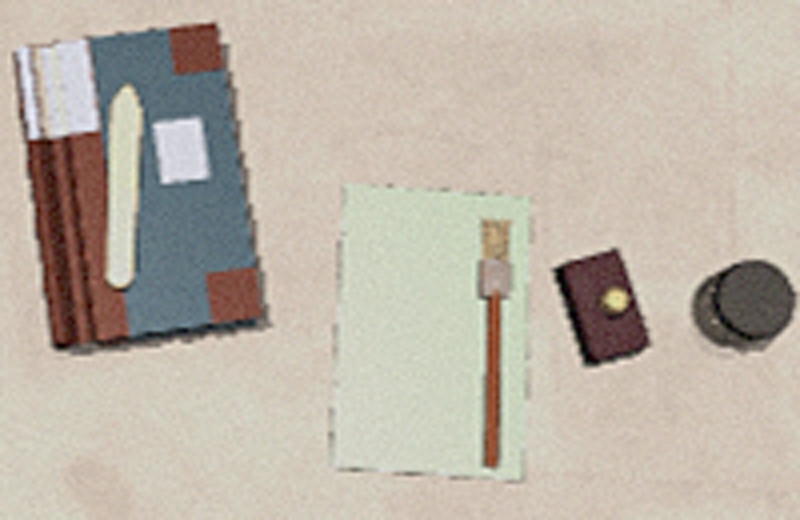

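The crops show these points. In crop a, the rod ends are (50,125) and (41,397). The black knob is at (145,272). The strip corners are (332,210), (412,231), (349,485) and (265,467). The book's top corners are (527,50), (730,24), (777,318) and (568,348), and the folder tips are (640,85) and (630,288). In crop b, the blotter corners are (345,186), (530,197), (523,480) and (334,467). The brush runs (495,220) to (491,466). The maroon knob is at (616,299).

```bash
cat > h.py <<'E'
from workcell import env,cams
import numpy as np,cv2
from scipy.spatial.transform import Rotation as R
# top camera (fixed)
K=(393.37289,279.95201,206.28607)
def ray(px,f,c,T,z):
    d=T[:3,:3]@np.array([(px[0]-c[0])/f,(px[1]-c[1])/f,1]);o=T[:3,3]
    return (o+d*(z-o[2])/d[2])[:2]
def tcp(s):
    T=np.eye(4);T[:3,:3]=R.from_euler('xyz',s['ee_rot'],degrees=True).as_matrix();T[:3,3]=s['ee_pos'];return T
def wpx(pts,zs,s,f):
    T=tcp(s)@f["tool_from_camera"]
    return [ray(p,f["fx"],(f["cx"],f["cy"]),T,z) for p,z in zip(pts,np.broadcast_to(zs,len(pts)))]
def go(x,y,yaw,z=None,tcp_=None):
    """print shift (tool axes, units) & turn from the current pose; yaw = world angle of tool x, mod 180"""
    s=env.state();M=tcp(s)
    cy=np.degrees(np.arctan2(M[1,0],M[0,0]))
    d=(yaw-cy+90)%180-90
    t=np.array([x,y,s['ee_pos'][2] if z is None else z])
    l=np.array([[np.cos(np.radians(cy)),np.sin(np.radians(cy)),0],[np.sin(np.radians(cy)),-np.cos(np.radians(cy)),0],[0,0,-1]])@(t-s['ee_pos'])
    print("q6",s['qpos'][5].round(1),"yaw",cy.round(1),"lin",(l/300).round(4),"turn",round(-d/360,4),"dist",np.linalg.norm(l).round(),"deg",d.round(1),"t",s['time_s'])
E
python3 - <<'E'
from h import *
f=cams.grab_frame("top");T=f["extrinsics"]
def P(u,v,z,ox=112): return ray((ox+(u+.5)/4-.5,140+(v+.5)/4-.5),f["fx"],(f["cx"],f["cy"]),T,z)
def show(n,pts,z,ox=112):
    p=np.array([P(u,v,z,ox) for u,v in pts]);print(n,p.round(1).tolist(),"mean",p.mean(0).round(1))
    for i in range(len(p)-1 if len(p)<4 else 4):
        d=p[(i+1)%len(p)]-p[i];print("   len %.0f ang %.1f"%(np.hypot(*d),np.degrees(np.arctan2(d[1],d[0]))))
show("rod",[(41,397),(50,125)],4)
show("bk knob",[(145,272)],47)
show("bk long",[(120,328),(135,226)],26)
show("strip",[(265,467),(332,210),(412,231),(349,485)],14)
show("book",[(568,348),(527,50),(730,24),(777,318)],40)
show("folder",[(630,288),(640,85)],48)
show("blotter",[(334,467),(345,186),(530,197),(523,480)],2,240)
show("brush",[(491,466),(496,220)],8,240)
show("maroon knob",[(616,299)],47,240)
show("mar long",[(590,364),(557,268)],26,240)
show("jar",[(755,301)],55,240)
E
```

```text
rod [[410.9, 426.6], [610.1, 437.3]] mean [510.5 431.9]
   len 199 ang 3.1
bk knob [[495.1, 347.1]] mean [495.1 347.1]
bk long [[458.4, 367.9], [531.7, 363.1]] mean [495.  365.5]
   len 73 ang -3.8
strip [[363.9, 263.6], [549.1, 227.0], [534.9, 168.8], [352.4, 204.4]] mean [450.1 215.9]
   len 189 ang -11.2
   len 60 ang -103.7
   len 186 ang 168.9
   len 60 ang 79.0
book [[448.8, 53.0], [664.8, 88.6], [688.4, -58.1], [473.0, -93.2]] mean [568.8  -2.4]
   len 219 ang 9.4
   len 149 ang -80.8
   len 218 ang -170.7
   len 148 ang 99.4
folder [[490.8, 10.6], [638.3, 6.5]] mean [564.5   8.6]
   len 147 ang -1.6
blotter [[371.7, -147.0], [578.7, -155.9], [573.6, -293.9], [364.9, -283.3]] mean [ 472.2 -220. ]
   len 207 ang -2.5
   len 138 ang -92.1
   len 209 ang 177.1
   len 137 ang 87.1
brush [[374.1, -258.9], [554.2, -266.6]] mean [ 464.2 -262.7]
   len 180 ang -2.4
maroon knob [[490.6, -341.0]] mean [ 490.6 -341. ]
mar long [[446.7, -327.3], [515.9, -305.6]] mean [ 481.3 -316.5]
   len 73 ang 17.4
jar [[489.9, -437.0]] mean [ 489.9 -437. ]
```

```bash
python3 -c "
from h import *
go(565,8,-1.6,150)"
```

```text
q6 -1.1 yaw 158.0 lin [-1.7363 -1.1857  0.1538] turn -0.0566 dist 632.0 deg 20.4 t 0.2
```

Call:
step_arm:
  linear:
    - [-0.9,-0.6,0]
    - [-0.9,-0.6,0]
    - [-0.9,-0.6,0]
    - [-0.9,-0.6,0]
    - [-0.9,-0.6,0]
    - [-0.9,-0.6,0]
  turn: [-0.0566,-0.0566,-0.0566,-0.0566,-0.0566,-0.0566]
  fingers: -0.2

```text
time_s: 0.95
ee_pos: [399.6, 262.5, 196.6]
ee_rot: [-180.0, 0.0, 178.1]
force: [-0.2, 0.4, 0.8]
gripper_width: 54.8
gripper_force: 0.0
```

```bash
python3 -c "
from h import *
go(565,8,-1.6,150)"
```

```text
q6 -56.2 yaw 178.1 lin [-0.5787 -0.8301  0.1555] turn -0.0007 dist 307.0 deg 0.3 t 0.95
```

Call:
step_arm:
  linear:
    - [-0.58,-0.83,0.155]
    - [-0.58,-0.83,0.155]
    - [-0.58,-0.83,0.155]
    - [-0.58,-0.83,0.155]
    - [-0.58,-0.83,0.155]
    - [-0.58,-0.83,0.155]
    - [-0.58,-0.83,0.155]
    - [-0.58,-0.83,0.155]
    - [-0.58,-0.83,0.155]
  turn: [0,0,0,0,0,0,0,0,0]

```text
time_s: 2.08
ee_pos: [564.8, 12.6, 150.6]
ee_rot: [180.0, 0.0, 178.5]
force: [0.2, -0.2, 0.7]
gripper_width: 54.5
gripper_force: 0.0
```

```bash
cat >> h.py <<'E'
def shot(name):
    s=env.state();f=cams.grab_frame("wrist")
    cv2.imwrite("pics/%s.png"%name,np.clip(f["color"]*1.5,0,255).astype(np.uint8))
    import pickle;f.pop("color");pickle.dump((s,f),open("pics/%s.pkl"%name,"wb"))
def meas(name,pts,zs):
    import pickle;s,f=pickle.load(open("pics/%s.pkl"%name,"rb"))
    p=np.array(wpx(pts,zs,s,f));print(p.round(1).tolist())
    for i in range(len(p)-1):
        d=p[i+1]-p[i];print("  len %.1f ang %.1f"%(np.hypot(*d),np.degrees(np.arctan2(d[1],d[0]))))
E
python3 -c "
from h import *
shot('w1');s=env.state();print(s['ee_pos'],s['ee_rot'],s['qpos'])"
```

```text
[564.90477234  12.44892647 150.57465397] [1.79987644e+02 3.36442559e-02 1.78478676e+02] [ 8.91173065e-02  1.92843339e+01  9.51380849e+01  1.25301428e-02
  6.55436034e+01 -8.83947463e+01]
```

View pics/w1.png

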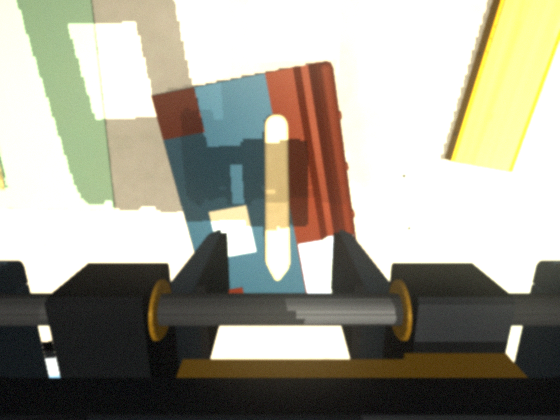

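The wrist view shows down as +x and right as +y. The folder runs from (276,115) to (279,280), the book's near corners are (154,96) and (332,62), and the groove is at about (305,66).

```bash
python3 -c "
from h import *
meas('w1',[(276,115),(279,280)],48)
meas('w1',[(154,96),(332,62)],40)
meas('w1',[(266,200),(288,200)],48)
go(565,8.6,-1.6,53)"
```

```text
[[493.1, 11.1], [639.8, 9.6]]
  len 146.6 ang -0.6
[[475.9, -87.4], [454.0, 56.4]]
  len 145.5 ang 98.7
[[563.4, 0.5], [563.9, 19.4]]
  len 18.9 ang 88.5
q6 -88.4 yaw 178.5 lin [-0.0007 -0.0128  0.3252] turn 0.0002 dist 98.0 deg -0.1 t 2.125
```

Call:
step_arm:
  linear:
    - [0,-0.01,0.15]
    - [0,-0.01,0.25]
    - [0,-0.01,0.3]
    - [0,-0.01,0.323]
    - [0,-0.01,0.323]
    - [0,-0.01,0.323]
  turn: [0,0,0,0,0,0]

```text
time_s: 2.88
ee_pos: [566.0, 8.5, 54.3]
ee_rot: [180.0, 0.1, 178.4]
force: [0.7, 0.4, 0.3]
gripper_width: 55.0
gripper_force: 0.0
```

Call:
step_arm:
  linear:
    - [0,0,0]
    - [0,0,0]
    - [0,0,0]
    - [0,0,0]
    - [0,0,0]
  turn: [0,0,0,0,0]
  fingers: 1
  force: 15

```text
time_s: 3.5
ee_pos: [565.1, 8.4, 53.2]
ee_rot: [180.0, -0.0, 178.4]
force: [-0.4, -0.1, -1.1]
gripper_width: 7.7
gripper_force: 0.0
```

Call:
step_arm:
  linear:
    - [0,0,-0.03]
    - [0,0,-0.1]
    - [0,0,-0.2]
    - [0,0,-0.2]
  turn: [0,0,0,0]

```text
time_s: 4.0
ee_pos: [567.1, 8.4, 116.0]
ee_rot: [180.0, 0.3, 178.4]
force: [0.1, 0.1, 0.1]
gripper_width: 0.2
gripper_force: 0.0
```

```bash
python3 -c "
from h import *
go(473.3,-192,-2.5,90)"
```

```text
q6 -88.7 yaw 178.4 lin [ 0.2936 -0.6765  0.0867] turn 0.0025 dist 223.0 deg -0.9 t 4.0
```

Call:
step_arm:
  linear:
    - [0,0,-0.12]
    - [0,0,-0.12]
    - [0,0,-0.12]
  turn: [0,0,0]
  fingers: -0.2

```text
time_s: 4.38
ee_pos: [564.3, 8.4, 148.1]
ee_rot: [180.0, -0.1, 178.4]
force: [-0.6, 0.2, -0.6]
gripper_width: 27.6
gripper_force: 0.0
```

```bash
python3 -c "
from h import *
print(env.tips_ahead,env.state()['ee_pos'])
shot('w2')"
```

```text
11.0 [564.33067851   8.38855762 148.09169847]
```

View pics/w2.png

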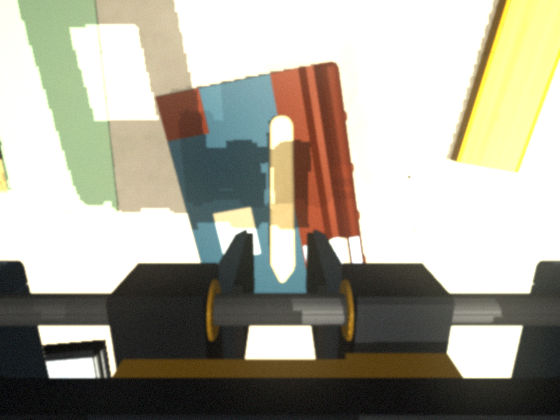

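The folder hasn't moved, so the fingers closed above it and it must sit lower than reckoned. I'll go down and feel for the cover.

Call:
step_arm:
  linear:
    - [0,0,0.15]
    - [0,0,0.3]
    - [0,0,0.32]
    - [0,0,0.327]
    - [0,0,0.327]
    - [0,0,0.327]
  turn: [0,0,0,0,0,0]

```text
time_s: 5.18
ee_pos: [566.1, 8.4, 52.6]
ee_rot: [180.0, 0.2, 178.4]
force: [-0.0, -1.0, 0.6]
gripper_width: 54.5
gripper_force: 0.0
```

Call:
step_arm:
  linear:
    - [0,0,0.003]
    - [0,0,0.003]
    - [0,0,0.003]
  turn: [0,0,0]

```text
time_s: 5.55
ee_pos: [565.1, 8.4, 50.4]
ee_rot: [180.0, 0.0, 178.4]
force: [0.2, -0.1, -0.8]
gripper_width: 54.9
gripper_force: 0.0
```

Call:
step_arm:
  linear:
    - [0,0,0.004]
    - [0,0,0.007]
    - [0,0,0.007]
  turn: [0,0,0]

```text
time_s: 5.92
ee_pos: [565.0, 8.4, 48.0]
ee_rot: [180.0, -0.0, 178.4]
force: [0.2, -0.1, 0.4]
gripper_width: 55.0
gripper_force: 0.0
```

Call:
step_arm:
  linear:
    - [0,0,0.004]
    - [0,0,0.007]
    - [0,0,0.007]
  turn: [0,0,0]

```text
time_s: 6.3
ee_pos: [565.0, 8.4, 45.9]
ee_rot: [180.0, -0.0, 178.4]
force: [-0.7, -0.2, 0.1]
gripper_width: 54.8
gripper_force: 0.0
```

Call:
step_arm:
  linear:
    - [0,0,0.003]
    - [0,0,0.005]
    - [0,0,0.005]
  turn: [0,0,0]

```text
time_s: 6.68
ee_pos: [565.0, 8.4, 44.5]
ee_rot: [180.0, -0.0, 178.4]
force: [0.3, -1.8, 0.3]
gripper_width: 54.8
gripper_force: 0.0
```

Call:
step_arm:
  linear:
    - [0,0,0]
    - [0,0,0]
    - [0,0,0]
    - [0,0,0]
    - [0,0,0]
  turn: [0,0,0,0,0]
  fingers: 1

```text
time_s: 7.3
ee_pos: [565.1, 8.4, 44.5]
ee_rot: [180.0, 0.0, 178.4]
force: [-0.2, 0.7, -0.1]
gripper_width: 7.7
gripper_force: 0.0
```

```bash
python3 -c "
from h import *
s=env.state();print(s['ee_pos'],s['gripper_width'])
c=cams.grab_frame('side')['color'][140:290,190:390]
cv2.imwrite('pics/s1.png',np.clip(1.5*cv2.resize(c,None,fx=4,fy=4,interpolation=cv2.INTER_CUBIC).astype(float),0,255))
shot('w3')"
```

```text
[565.1028442    8.39700874  44.54645434] 7.693728097888588[ WARN:0@0.434] global loadsave.cpp:1063 imwrite_ Unsupported depth image for selected encoder is fallbacked to CV_8U.
```

View pics/s1.png

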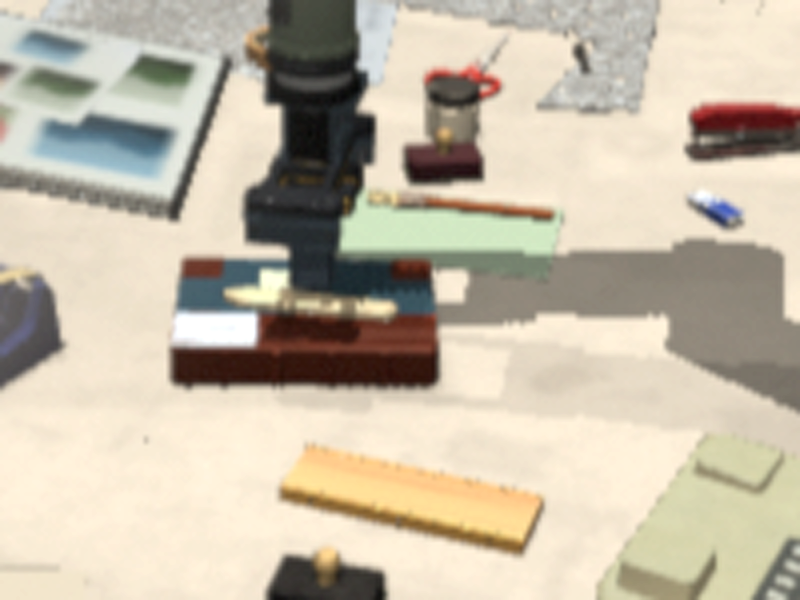

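```bash
python3 -c "
from h import *
f=cams.grab_frame('side');T=np.linalg.inv(f['extrinsics'])
for p in [(565,8.4,33.5),(565,8.4,48),(565,8.4,60),(581,8.4,48),(549,8.4,48),(493,11,48),(640,9.6,48),(565,10,48),(454,56,40),(476,-87,40),(448.8,53,40),(664.8,88.6,40)]:
    q=T@np.r_[p,1];u=f['fx']*q[0]/q[2]+f['cx'];v=f['fy']*q[1]/q[2]+f['cy'];print(p,((u-190)*4).round(),((v-140)*4).round())
"
```

```text
(565, 8.4, 33.5) 308.0 312.0
(565, 8.4, 48) 308.0 297.0
(565, 8.4, 60) 308.0 285.0
(581, 8.4, 48) 290.0 296.0
(549, 8.4, 48) 327.0 299.0
(493, 11, 48) 392.0 307.0
(640, 9.6, 48) 221.0 290.0
(565, 10, 48) 308.0 298.0
(454, 56, 40) 432.0 347.0
(476, -87, 40) 426.0 261.0
(448.8, 53, 40) 439.0 345.0
(664.8, 88.6, 40) 171.0 344.0
```

View pics/w3.png

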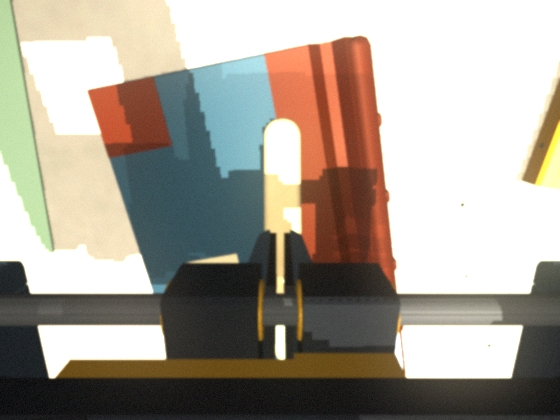

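```bash
python3 -c "
from h import *
meas('w3',[(90,90),(352,39)],40)
meas('w3',[(282,119),(265,180),(300,180)],48)
import pickle
for n,pts in (('w1',[(154,96),(326,63)]),('w3',[(90,90),(352,39)])):
  s,f=pickle.load(open(f'pics/{n}.pkl','rb'))
  for dz in (0,10,20,25):
    s2=dict(s);s2['ee_pos']=s['ee_pos']+[0,0,dz];p=wpx(pts,[40,40],s2,f);print(n,dz,np.hypot(*(p[1]-p[0])),p)
"
```

```text
[[475.5, -88.3], [454.9, 47.1]]
  len 137.0 ang 98.6
[[492.5, 11.0], [524.0, 1.1], [524.5, 19.9]]
  len 32.9 ang -17.5
  len 18.7 ang 88.4
w1 0 140.73325107493466 [array([475.90101298, -87.40149957]), array([454.59675838,  51.70988277])]
w1 10 145.45354544049636 [array([475.59309846, -90.8018593 ]), array([453.57428386,  52.97541875])]
w1 20 150.17383980605808 [array([475.28518394, -94.20221904]), array([452.55180933,  54.24095473])]
w1 25 152.53398698883893 [array([475.13122668, -95.90239891]), array([452.04057207,  54.87372272])]
w3 0 137.0064665486978 [array([475.4563658 , -88.31742411]), array([454.94608205,  47.14511734])]
w3 10 144.13720760473097 [array([474.93512915, -93.43009404]), array([453.35735183,  49.08283219])]
w3 20 151.2679486607642 [array([474.4138925 , -98.54276397]), array([451.76862161,  51.02054704])]
w3 25 154.8333191887808 [array([ 474.15327418, -101.09909893]), array([450.9742565 ,  51.98940446])]
```

Compared with the book's known width, the wrist view puts the tool about 19 mm higher than its reading. I'll open, descend by that much, and watch the force.

Call:
step_arm:
  linear:
    - [0,0,0]
    - [0,0,0]
    - [0,0,0]
    - [0,0,0]
    - [0,0,0.01]
    - [0,0,0.02]
    - [0,0,0.025]
    - [0,0,0.025]
  turn: [0,0,0,0,0,0,0,0]
  fingers: -0.2

```text
time_s: 8.45
ee_pos: [565.0, 8.4, 36.8]
ee_rot: [180.0, -0.0, 178.4]
force: [-0.6, 0.0, -0.4]
gripper_width: 54.4
gripper_force: 0.0
```

Call:
step_arm:
  linear:
    - [0,0,0.004]
    - [0,0,0.007]
    - [0,0,0.007]
  turn: [0,0,0]

```text
time_s: 8.82
ee_pos: [565.1, 8.4, 34.9]
ee_rot: [180.0, -0.0, 178.4]
force: [0.6, -0.2, 0.7]
gripper_width: 54.8
gripper_force: 0.0
```

Call:
step_arm:
  linear:
    - [0,0,0.003]
    - [0,0,0.005]
    - [0,0,0.005]
  turn: [0,0,0]

```text
time_s: 9.2
ee_pos: [565.1, 8.4, 33.4]
ee_rot: [180.0, -0.0, 178.4]
force: [0.4, -0.5, -0.5]
gripper_width: 54.7
gripper_force: 0.0
```

Call:
step_arm:
  linear:
    - [0,0,0.003]
    - [0,0,0.005]
    - [0,0,0.005]
  turn: [0,0,0]

```text
time_s: 9.57
ee_pos: [565.0, 8.4, 31.9]
ee_rot: [180.0, -0.0, 178.4]
force: [-0.0, 0.6, -0.8]
gripper_width: 54.9
gripper_force: 0.0
```

Call:
step_arm:
  linear:
    - [0,0,0.003]
    - [0,0,0.005]
    - [0,0,0.005]
  turn: [0,0,0]

```text
time_s: 9.95
ee_pos: [565.1, 8.4, 30.4]
ee_rot: [180.0, -0.0, 178.4]
force: [-0.4, -0.1, 0.2]
gripper_width: 55.1
gripper_force: 0.0
```

Call:
step_arm:
  linear:
    - [0,0,0.003]
    - [0,0,0.003]
    - [0,0,0.003]
  turn: [0,0,0]

```text
time_s: 10.32
ee_pos: [565.1, 8.4, 29.5]
ee_rot: [180.0, -0.0, 178.4]
force: [-0.7, -0.4, -0.3]
gripper_width: 54.4
gripper_force: 0.0
```

Call:
step_arm:
  linear:
    - [0,0,0.003]
    - [0,0,0.003]
    - [0,0,0.003]
  turn: [0,0,0]

```text
time_s: 10.7
ee_pos: [565.1, 8.4, 28.6]
ee_rot: [180.0, 0.0, 178.4]
force: [0.0, 0.4, 1.0]
gripper_width: 55.0
gripper_force: 0.0
```

Call:
step_arm:
  linear:
    - [0,0,0]
    - [0,0,0]
    - [0,0,0]
    - [0,0,0]
    - [0,0,0]
  turn: [0,0,0,0,0]
  fingers: 1

```text
time_s: 11.32
ee_pos: [565.1, 8.4, 28.6]
ee_rot: [180.0, 0.0, 178.4]
force: [-0.2, 0.1, 1.3]
gripper_width: 19.7
gripper_force: 14.9
```

Call:
step_arm:
  linear:
    - [0,0,-0.01]
    - [0,0,-0.05]
    - [0,0,-0.1]
    - [0,0,-0.1]
  turn: [0,0,0,0]

```text
time_s: 11.82
ee_pos: [566.6, 8.4, 60.7]
ee_rot: [180.0, 0.2, 178.4]
force: [-0.3, -0.1, -0.4]
gripper_width: 20.0
gripper_force: 14.9
```

```bash
python3 -c "
from h import *
shot('w4')
go(473,-192,-2.5,70)"
```

```text
q6 -88.7 yaw 178.4 lin [ 0.2904 -0.6764 -0.0341] turn 0.0025 dist 221.0 deg -0.9 t 11.875
```

View pics/w4.png

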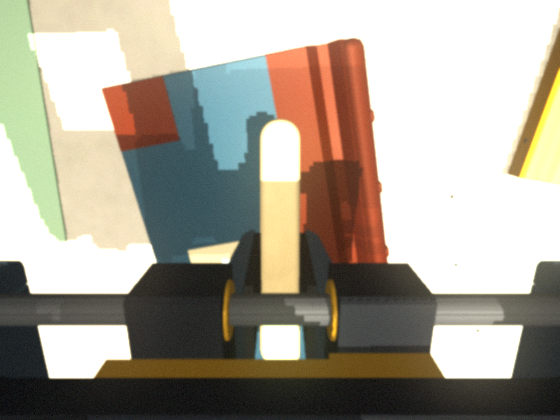

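The folder is held, seen at (280,200). I'll carry it to the blotter.

Call:
step_arm:
  linear:
    - [0.05,-0.1,0]
    - [0.12,-0.25,0]
    - [0.2,-0.45,0]
    - [0.25,-0.58,0]
    - [0.285,-0.65,0]
    - [0.29,-0.676,0]
    - [0.29,-0.676,0]
    - [0.29,-0.676,0.05]
    - [0.29,-0.676,0.1]
    - [0.29,-0.676,0.15]
    - [0.29,-0.676,0.15]
  turn: [0,0.0025,0.0025,0.0025,0.0025,0.0025,0.0025,0.0025,0.0025,0.0025,0.0025]

```text
time_s: 13.25
ee_pos: [471.2, -191.0, 11.8]
ee_rot: [179.9, -0.2, 177.5]
force: [-0.3, 0.1, 0.1]
gripper_width: 19.9
gripper_force: 14.9
```

```bash
python3 -c "
from h import *
go(473,-192,-2.5,-7)
shot('w5')"
```

```text
q6 -110.9 yaw 177.5 lin [-0.006  -0.0029  0.0627] turn 0.0 dist 19.0 deg -0.0 t 13.25
```

View pics/w5.png

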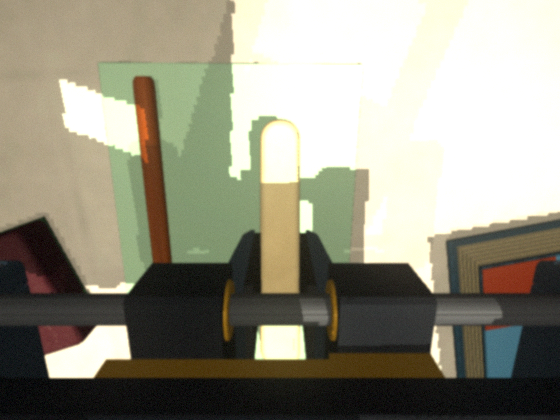

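The folder sits over the blotter's +y half, about 27 mm from its centre line and clear of the brush. Now I'll lower it.

Call:
step_arm:
  linear:
    - [0,0,0.02]
    - [0,0,0.04]
    - [0,0,0.053]
    - [0,0,0.053]
    - [0,0,0.053]
  turn: [0,0,0,0,0]

```text
time_s: 13.92
ee_pos: [472.6, -191.9, -2.2]
ee_rot: [-180.0, 0.0, 177.5]
force: [0.0, 0.3, -0.6]
gripper_width: 20.0
gripper_force: 14.9
```

Call:
step_arm:
  linear:
    - [0,0,0.004]
    - [0,0,0.008]
    - [0,0,0.012]
    - [0,0,0.012]
  turn: [0,0,0,0]

```text
time_s: 14.42
ee_pos: [472.4, -191.8, -6.0]
ee_rot: [180.0, -0.0, 177.5]
force: [-0.2, -0.3, -0.6]
gripper_width: 19.9
gripper_force: 14.9
```

Call:
step_arm:
  linear:
    - [0,0,0.004]
    - [0,0,0.007]
    - [0,0,0.007]
  turn: [0,0,0]

```text
time_s: 14.8
ee_pos: [472.4, -191.8, -8.1]
ee_rot: [180.0, -0.0, 177.5]
force: [-0.4, 0.2, -0.3]
gripper_width: 19.8
gripper_force: 14.9
```

Call:
step_arm:
  linear:
    - [0,0,0.003]
    - [0,0,0.005]
    - [0,0,0.005]
  turn: [0,0,0]

```text
time_s: 15.18
ee_pos: [472.4, -191.9, -9.4]
ee_rot: [180.0, 0.0, 177.5]
force: [-0.3, 0.6, 0.4]
gripper_width: 19.9
gripper_force: 15.0
```

Call:
step_arm:
  linear:
    - [0,0,0.003]
    - [0,0,0.003]
    - [0,0,0.003]
  turn: [0,0,0]

```text
time_s: 15.55
ee_pos: [472.5, -191.9, -9.5]
ee_rot: [-180.0, 0.0, 177.5]
force: [-2.3, 1.5, 7.5]
gripper_width: 20.0
gripper_force: 15.3
```

Call:
step_arm:
  linear:
    - [0,0,0]
    - [0,0,0]
    - [0,0,0]
    - [0,0,0]
  turn: [0,0,0,0]
  fingers: 0

```text
time_s: 16.05
ee_pos: [472.4, -191.9, -10.5]
ee_rot: [180.0, -0.0, 177.5]
force: [-0.5, 0.7, -0.5]
gripper_width: 45.5
gripper_force: 0.0
```

Call:
step_arm:
  linear:
    - [0,0,0.003]
    - [0,0,0.006]
    - [0,0,0.006]
  turn: [0,0,0]

```text
time_s: 16.42
ee_pos: [472.4, -191.8, -12.3]
ee_rot: [180.0, -0.0, 177.5]
force: [-0.1, 0.3, 0.8]
gripper_width: 45.2
gripper_force: 0.0
```

Call:
step_arm:
  linear:
    - [0,0,0.003]
    - [0,0,0.006]
    - [0,0,0.006]
  turn: [0,0,0]

```text
time_s: 16.8
ee_pos: [472.4, -191.8, -14.1]
ee_rot: [180.0, -0.0, 177.5]
force: [1.3, 0.6, 0.5]
gripper_width: 45.4
gripper_force: 0.0
```

Call:
step_arm:
  linear:
    - [0,0,0.003]
    - [0,0,0.005]
    - [0,0,0.005]
  turn: [0,0,0]

```text
time_s: 17.18
ee_pos: [472.5, -191.9, -15.0]
ee_rot: [180.0, 0.0, 177.5]
force: [-1.4, 0.5, 4.8]
gripper_width: 45.7
gripper_force: 2.6
```

Call:
step_arm:
  linear:
    - [0,0,0.003]
    - [0,0,0.005]
    - [0,0,0.005]
  turn: [0,0,0]

```text
time_s: 17.55
ee_pos: [472.5, -191.9, -15.1]
ee_rot: [-180.0, 0.0, 177.5]
force: [-5.0, 2.6, 18.2]
gripper_width: 45.7
gripper_force: 8.9
```

The folder is released. The fingertips touch the card at a reading of −15, so true tip height = reading + 17. Next is the rod.

Call:
step_arm:
  linear:
    - [0,0,-0.05]
    - [0,0,-0.2]
    - [0,0,-0.4]
    - [0,0,-0.4]
    - [0,0,-0.4]
  turn: [0,0,0,0,0]

```text
time_s: 18.18
ee_pos: [472.0, -191.7, 102.9]
ee_rot: [180.0, -0.0, 177.5]
force: [0.4, 0.3, -0.4]
gripper_width: 45.4
gripper_force: 0.0
```

```bash
python3 -c "
from h import *
go(510.5,432,3.1,80)"
```

```text
q6 -110.9 yaw 177.5 lin [-0.0369  2.0826  0.0763] turn -0.0156 dist 625.0 deg 5.6 t 18.175
```

Call:
step_arm:
  linear:
    - [-0.018,1,0]
    - [-0.018,1,0]
    - [-0.018,1,0]
    - [-0.018,1,0]
    - [-0.018,1,0]
    - [-0.018,1,0]
    - [-0.018,1,0]
  turn: [0,0,0,0,0,0,0]

```text
time_s: 19.05
ee_pos: [489.9, 107.1, 101.7]
ee_rot: [-179.9, -0.2, 177.5]
force: [-0.4, -0.7, -0.6]
gripper_width: 45.6
gripper_force: 0.0
```

Call:
step_arm:
  linear:
    - [-0.018,1,0]
    - [-0.018,1,0]
    - [-0.018,1,0]
    - [-0.018,1,0]
    - [-0.018,1,0]
    - [-0.018,1,0]
    - [-0.018,1,0]
  turn: [-0.0156,-0.0156,-0.0156,-0.0156,-0.0156,-0.0156,-0.0156]

```text
time_s: 19.92
ee_pos: [509.7, 404.8, 102.2]
ee_rot: [-179.9, -0.1, -177.0]
force: [-0.7, -0.0, -0.2]
gripper_width: 46.0
gripper_force: 0.0
```

```bash
python3 -c "
from h import *
go(510.5,432,3.1,50)"
```

```text
q6 -55.5 yaw -177.0 lin [-0.0075  0.0904  0.1739] turn -0.0002 dist 59.0 deg 0.1 t 19.925
```

Call:
step_arm:
  linear:
    - [-0.007,0.09,0.1]
    - [-0.007,0.09,0.17]
    - [-0.007,0.09,0.17]
    - [-0.007,0.09,0.17]
  turn: [0,0,0,0]

```text
time_s: 20.42
ee_pos: [511.0, 433.0, 53.1]
ee_rot: [180.0, 0.1, -177.0]
force: [-0.1, 0.2, -0.3]
gripper_width: 45.2
gripper_force: 0.0
```

```bash
python3 -c "
from h import *
shot('w6');go(510.5,432,3.1,-15)"
```

```text
q6 -53.7 yaw -177.0 lin [ 0.0024 -0.0046  0.2284] turn -0.0002 dist 69.0 deg 0.1 t 20.475
```

View pics/w6.png

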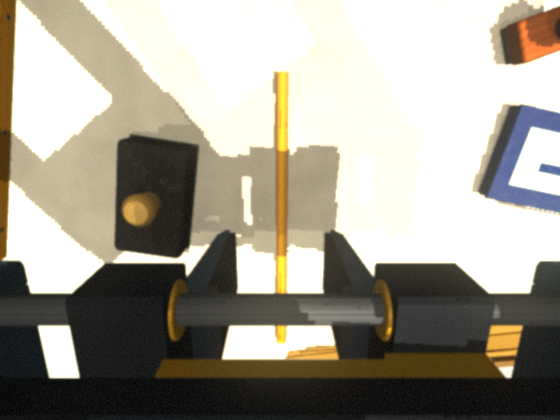

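The rod is straight and centred between the fingers (column 281, rows 72–342). Now I'll descend and grip.

Call:
step_arm:
  linear:
    - [0,0,0.1]
    - [0,0,0.2]
    - [0,0,0.222]
    - [0,0,0.224]
    - [0,0,0.224]
  turn: [0,0,0,0,0]

```text
time_s: 21.1
ee_pos: [511.2, 434.8, -13.5]
ee_rot: [179.9, 0.1, -176.9]
force: [0.5, 0.7, 0.4]
gripper_width: 45.9
gripper_force: 0.0
```

Call:
step_arm:
  linear:
    - [0,0,0]
    - [0,0,0]
    - [0,0,0]
    - [0,0,0]
    - [0,0,0]
  turn: [0,0,0,0,0]
  fingers: 1
  force: 25

```text
time_s: 21.72
ee_pos: [510.2, 434.1, -15.1]
ee_rot: [180.0, -0.0, -176.9]
force: [-0.3, -0.8, 0.1]
gripper_width: 7.1
gripper_force: 25.0
```

Call:
step_arm:
  linear:
    - [0,0,-0.03]
    - [0,0,-0.12]
    - [0,0,-0.25]
    - [0,0,-0.3]
    - [0,0,-0.3]
    - [0,0,-0.3]
  turn: [0,0,0,0,0,0]

```text
time_s: 22.48
ee_pos: [509.3, 433.4, 73.3]
ee_rot: [-179.9, -0.1, -176.9]
force: [-0.0, -0.6, -0.9]
gripper_width: 7.1
gripper_force: 25.0
```

```bash
python3 -c "
from h import *
go(560.6,49,9.3,75)"
```

```text
q6 -53.7 yaw -176.9 lin [-0.1014 -1.2888 -0.0058] turn -0.0172 dist 388.0 deg 6.2 t 22.475
```

Call:
step_arm:
  linear:
    - [-0.01,-0.05,0]
    - [-0.02,-0.15,0]
    - [-0.03,-0.3,0]
    - [-0.04,-0.45,0]
    - [-0.06,-0.6,0]
    - [-0.07,-0.75,0]
    - [-0.08,-0.9,0]
    - [-0.08,-1,0]
    - [-0.08,-1,0]
  turn: [0,0,0,0,0,0,0,0,0]

```text
time_s: 23.6
ee_pos: [549.6, 133.1, 74.1]
ee_rot: [-180.0, -0.1, -177.1]
force: [-0.3, -0.2, -0.9]
gripper_width: 7.2
gripper_force: 25.0
```

Call:
step_arm:
  linear:
    - [-0.01,-0.1,0]
    - [-0.015,-0.2,0]
    - [-0.02,-0.27,0]
    - [-0.021,-0.289,0]
    - [-0.021,-0.289,0.05]
    - [-0.021,-0.289,0.083]
    - [-0.021,-0.289,0.083]
  turn: [-0.0172,-0.0172,-0.0172,-0.0172,-0.0172,-0.0172,-0.0172]

```text
time_s: 24.48
ee_pos: [560.2, 50.3, 48.4]
ee_rot: [180.0, -0.2, -170.7]
force: [-0.2, -0.3, -0.4]
gripper_width: 7.7
gripper_force: 25.0
```

```bash
python3 -c "
from h import *
go(560.6,49,9.3,50);shot('w7')"
```

```text
q6 -95.4 yaw -170.7 lin [-0.0007 -0.0045 -0.0053] turn 0.0001 dist 2.0 deg -0.0 t 24.475
```

View pics/w7.png

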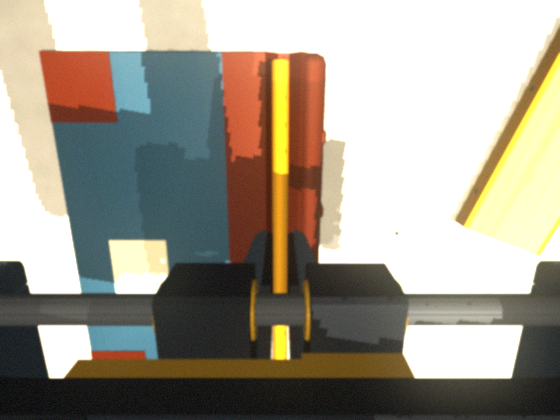

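The rod is parallel to the book at column 281. The book spans columns 42–324, so the groove is at 281 too. Now I'll lower it.

Call:
step_arm:
  linear:
    - [0,-0.002,0.03]
    - [0,-0.002,0.06]
    - [0,-0.002,0.075]
    - [0,-0.002,0.08]
    - [0,-0.002,0.08]
    - [0,-0.002,0.08]
  turn: [0,0,0,0,0,0]

```text
time_s: 25.28
ee_pos: [561.7, 49.1, 26.2]
ee_rot: [180.0, 0.0, -170.7]
force: [-0.2, 0.7, -1.0]
gripper_width: 7.4
gripper_force: 25.0
```

Call:
step_arm:
  linear:
    - [0,0,0.004]
    - [0,0,0.006]
    - [0,0,0.006]
  turn: [0,0,0]

```text
time_s: 25.65
ee_pos: [561.4, 49.1, 24.1]
ee_rot: [180.0, -0.0, -170.7]
force: [1.0, 0.3, -0.5]
gripper_width: 7.2
gripper_force: 25.0
```

Call:
step_arm:
  linear:
    - [0,0,0]
    - [0,0,0]
    - [0,0,0]
  turn: [0,0,0]
  fingers: 0.6

```text
time_s: 26.02
ee_pos: [561.6, 49.1, 24.3]
ee_rot: [180.0, 0.0, -170.7]
force: [0.1, 0.5, -0.2]
gripper_width: 18.2
gripper_force: 0.0
```

Call:
step_arm:
  linear:
    - [0,0,-0.05]
    - [0,0,-0.15]
    - [0,0,-0.3]
    - [0,0,-0.3]
    - [0,0,-0.3]
  turn: [0,0,0,0,0]
  fingers: -0.7

```text
time_s: 26.65
ee_pos: [561.2, 49.0, 114.5]
ee_rot: [180.0, 0.0, -170.7]
force: [0.2, -0.4, -0.0]
gripper_width: 65.3
gripper_force: 0.0
```

```bash
python3 -c "
from h import *
shot('w8');go(450.1,215.9,-11.1,100)"
```

```text
q6 -95.5 yaw -170.7 lin [0.2741 0.6085 0.0459] turn 0.0567 dist 201.0 deg -20.4 t 26.7
```

View pics/w8.png

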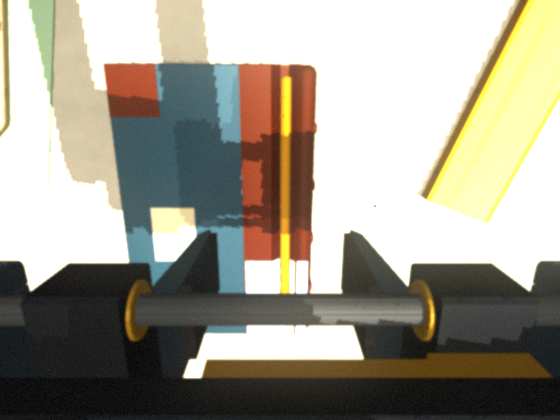

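The rod shows at column 287, rows 78–290, along the dark groove. I'll check its fit numerically.

Run:
```python
from h import *
im=cv2.imread('pics/w8.png')
for r in (71,75,120,180,225):
    print(r,[tuple(int(v) for v in im[r,c]) for c in range(268,306,2)])
meas('w8',[(287,78),(314,66),(106,66),(275,66),(292,66)],[42,40,40,40,40])
f=cams.grab_frame('top');c=f['color']
for r in (165,180,190,205,215):print(r,[tuple(int(v) for v in c[r,k]) for k in range(246,268)])
```

```text
71 [(84, 120, 213), (76, 103, 193), (57, 76, 142), (51, 76, 136), (49, 73, 139), (57, 79, 141), (72, 100, 183), (87, 121, 219), (91, 126, 220), (87, 123, 219), (75, 106, 187), (57, 79, 132), (52, 78, 126), (58, 79, 127), (57, 78, 129), (52, 78, 135), (57, 81, 138), (61, 87, 150), (67, 97, 169)]
75 [(84, 115, 213), (73, 100, 192), (54, 75, 141), (52, 73, 139), (46, 73, 136), (54, 76, 142), (73, 99, 184), (84, 124, 216), (85, 136, 229), (84, 139, 237), (69, 118, 196), (58, 85, 141), (55, 70, 124), (55, 76, 124), (57, 81, 130), (55, 81, 136), (66, 85, 144), (64, 90, 159), (66, 93, 175)]
120 [(66, 97, 198), (55, 87, 181), (42, 63, 136), (33, 57, 127), (31, 57, 129), (33, 57, 129), (36, 111, 178), (37, 193, 255), (43, 243, 255), (52, 255, 255), (54, 252, 255), (46, 162, 247), (37, 70, 129), (39, 60, 115), (40, 61, 126), (39, 63, 132), (37, 66, 129), (51, 76, 154), (54, 84, 172)]
180 [(28, 48, 96), (28, 46, 94), (18, 27, 70), (22, 37, 72), (31, 40, 73), (30, 42, 78), (30, 88, 141), (27, 123, 187), (30, 136, 210), (34, 139, 205), (30, 120, 177), (33, 75, 118), (28, 43, 82), (34, 49, 82), (4
[... 1383 characters left out ...]
28), (31, 33, 31), (26, 23, 19), (23, 16, 18), (25, 24, 25), (44, 52, 51)]
205 [(80, 93, 90), (82, 96, 90), (77, 90, 87), (79, 94, 88), (75, 90, 84), (78, 91, 87), (79, 94, 87), (74, 89, 84), (75, 91, 85), (79, 88, 87), (76, 89, 86), (78, 92, 86), (78, 89, 86), (79, 90, 86), (75, 87, 83), (79, 91, 87), (73, 86, 82), (78, 93, 87), (72, 87, 82), (78, 90, 83), (73, 83, 80), (75, 86, 82)]
215 [(79, 92, 86), (78, 91, 86), (80, 90, 87), (79, 91, 88), (81, 94, 89), (79, 93, 90), (79, 91, 88), (76, 89, 86), (80, 94, 88), (77, 90, 85), (73, 88, 82), (79, 91, 87), (83, 97, 91), (83, 95, 91), (77, 90, 84), (81, 94, 89), (79, 90, 86), (81, 92, 87), (77, 89, 83), (82, 96, 89), (78, 92, 89), (77, 89, 84)]
```

The groove's flat bottom spans columns 282–288 and the rod spans 281–291, so it is seated, about 10 mm in from the book end. Next is the strip.

Call:
step_arm:
  linear:
    - [0.1,0.2,0]
    - [0.2,0.45,0]
    - [0.274,0.6085,0]
    - [0.274,0.6085,0]
    - [0.274,0.6085,0.1]
    - [0.274,0.6085,0.2]
    - [0.274,0.6085,0.2]
    - [0.274,0.6085,0.2]
  turn: [0.0567,0.0567,0.0567,0.0567,0.0567,0.0567,0.0567,0.0567]

```text
time_s: 27.75
ee_pos: [451.7, 215.8, 54.6]
ee_rot: [180.0, 0.0, 168.9]
force: [0.3, 0.8, 0.7]
gripper_width: 77.2
gripper_force: 0.0
```

Run:
```python
from h import *
shot('w9');go(450.1,215.9,-11.1,-13)
import pickle;print(pickle.load(open('pics/w9.pkl','rb'))[1]['cx'])
im=cv2.imread('pics/w9.png').astype(int)
m=((im[...,2]-im[...,0]>100)).astype(np.uint8)[:250]
for r in (20,60,100,150,200):
    c=np.where(m[r])[0];print(r,c.min() if len(c) else None,c.max() if len(c) else None,len(c))
```

```text
q6 -54.6 yaw 168.9 lin [ 0.006  -0.0014  0.2268] turn -0.0001 dist 68.0 deg 0.0 t 27.8
279.77012764810854
20 None None 0
60 None None 0
100 239 334 96
150 240 332 93
200 242 329 88
```

Call:
step_arm:
  linear:
    - [0.004,0.011,0.1]
    - [0.004,0.011,0.18]
    - [0.004,0.011,0.215]
    - [0.004,0.011,0.226]
    - [0.004,0.011,0.226]
    - [0.004,0.011,0.226]
  turn: [0,0,0,0,0,0]

```text
time_s: 28.55
ee_pos: [451.0, 219.7, -12.8]
ee_rot: [179.9, 0.1, 168.9]
force: [0.0, -0.1, -1.0]
gripper_width: 77.1
gripper_force: 0.0
```

Call:
step_arm:
  linear:
    - [0,0,0]
    - [0,0,0]
    - [0,0,0]
    - [0,0,0]
  turn: [0,0,0,0]
  fingers: 1
  force: 30

```text
time_s: 29.05
ee_pos: [450.5, 219.5, -13.4]
ee_rot: [180.0, 0.0, 168.9]
force: [0.1, 0.3, 2.8]
gripper_width: 59.5
gripper_force: 30.0
```

Call:
step_arm:
  linear:
    - [0,0,-0.03]
    - [0,0,-0.12]
    - [0,0,-0.25]
    - [0,0,-0.3]
    - [0,0,-0.3]
    - [0,0,-0.3]
  turn: [0,0,0,0,0,0]

```text
time_s: 29.8
ee_pos: [449.3, 218.9, 75.1]
ee_rot: [-179.9, -0.1, 168.9]
force: [1.0, 0.2, -1.0]
gripper_width: 59.7
gripper_force: 30.0
```

Run:
```python
from h import *
shot('w10');go(563.9,32.8,9.3,75)
im=cv2.imread('pics/w10.png').astype(int)
m=((im[...,2]-im[...,0]>100)).astype(np.uint8)[:250]
for r in (60,80,100,150,200):
    c=np.where(m[r])[0];print(r,c.min() if len(c) else None,c.max() if len(c) else None,len(c))
```

```text
q6 -54.2 yaw 168.9 lin [-4.947e-01 -5.350e-01 -2.000e-04] turn -0.0567 dist 219.0 deg 20.4 t 29.85
60 None None 0
80 211 348 138
100 212 347 136
150 214 345 132
200 218 341 124
```

Call:
step_arm:
  linear:
    - [-0.05,-0.05,0]
    - [-0.13,-0.14,0]
    - [-0.25,-0.27,0]
    - [-0.37,-0.4,0]
    - [-0.46,-0.49,0]
    - [-0.493,-0.533,0]
    - [-0.493,-0.533,0]
    - [-0.493,-0.533,0.05]
    - [-0.493,-0.533,0.08]
    - [-0.493,-0.533,0.08]
  turn: [0,-0.02,-0.04,-0.0567,-0.0567,-0.0567,-0.0567,-0.0567,-0.0567,-0.0567]

```text
time_s: 31.1
ee_pos: [563.2, 34.8, 51.0]
ee_rot: [180.0, -0.2, -170.6]
force: [0.1, -0.1, -1.7]
gripper_width: 59.7
gripper_force: 30.0
```

Run:
```python
from h import *
shot('w11');go(563.9,32.8,9.3,30)
im=cv2.imread('pics/w11.png').astype(int)
for r in (60,75,130):print(r,[(c,)+tuple(int(v) for v in im[r,c]) for c in list(range(60,90,5))+list(range(200,360,4))])
```

```text
q6 -97.0 yaw -170.6 lin [ 0.0011 -0.006   0.0725] turn 0.0001 dist 22.0 deg -0.1 t 31.15
60 [(60, 159, 192, 210), (65, 255, 255, 255), (70, 255, 255, 255), (75, 69, 100, 183), (80, 46, 70, 166), (85, 43, 75, 168), (200, 105, 102, 84), (204, 105, 105, 84), (208, 108, 108, 85), (212, 114, 111, 91), (216, 112, 111, 85), (220, 103, 102, 88), (224, 162, 159, 123), (228, 169, 165, 127), (232, 174, 166, 130), (236, 172, 169, 133), (240, 171, 169, 132), (244, 174, 169, 135), (248, 172, 168, 138), (252, 136, 145, 159), (256, 75, 112, 199), (260, 81, 123, 222), (264, 81, 124, 223), (268, 84, 127, 226), (272, 87, 127, 228), (276, 91, 130, 232), (280, 91, 135, 234), (284, 87, 129, 231), (288, 88, 135, 231), (292, 90, 132, 234), (296, 58, 91, 165), (300, 58, 87, 148), (304, 55, 87, 151), (308, 88, 130, 228), (312, 96, 144, 238), (316, 90, 135, 235), (320, 55, 88, 136), (324, 57, 84, 138), (328, 57, 85, 135), (332, 57, 87, 147), (336, 66, 99, 159), (340, 75, 109, 189), (344, 70, 106, 184), (348, 69, 102, 175), (352, 88, 124, 177), (356, 255, 255, 255)]
75 [(60, 159, 190, 205), (65, 159, 189, 202),
[... 1236 characters left out ...]
), (232, 79, 148, 211), (236, 76, 153, 219), (240, 141, 255, 255), (244, 142, 255, 255), (248, 141, 255, 255), (252, 142, 255, 255), (256, 151, 255, 255), (260, 151, 255, 255), (264, 150, 255, 255), (268, 142, 255, 255), (272, 165, 255, 255), (276, 160, 255, 255), (280, 160, 255, 255), (284, 163, 255, 255), (288, 160, 255, 255), (292, 162, 255, 255), (296, 162, 255, 255), (300, 166, 255, 255), (304, 169, 255, 255), (308, 169, 255, 255), (312, 162, 255, 255), (316, 162, 255, 255), (320, 157, 255, 255), (324, 157, 255, 255), (328, 163, 255, 255), (332, 178, 255, 255), (336, 183, 255, 255), (340, 85, 255, 255), (344, 78, 255, 255), (348, 51, 97, 159), (352, 147, 189, 226), (356, 255, 255, 255)]
```

View pics/w11.png

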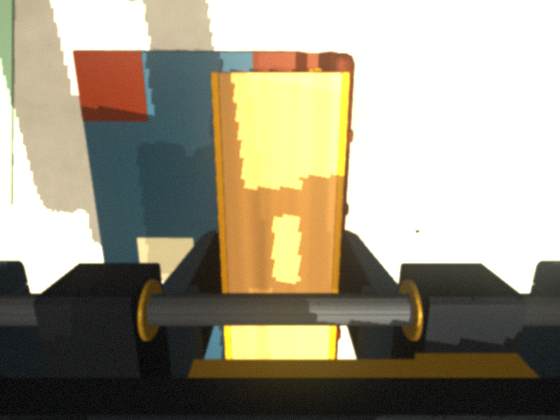

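The strip is level and parallel over the book, columns 212–350. The groove centre is at 312, so it needs to go about 2.5 mm towards the cover. Then I'll lower it.

Call:
step_arm:
  linear:
    - [0,-0.009,0.02]
    - [0,-0.009,0.045]
    - [0,-0.009,0.06]
    - [0,-0.009,0.067]
    - [0,-0.009,0.067]
    - [0,-0.009,0.067]
  turn: [0,0,0,0,0,0]

```text
time_s: 31.9
ee_pos: [565.2, 31.3, 32.4]
ee_rot: [180.0, 0.0, -170.7]
force: [-0.5, 0.4, -2.4]
gripper_width: 59.6
gripper_force: 30.0
```

Call:
step_arm:
  linear:
    - [0,0,0.003]
    - [0,0,0.006]
    - [0,0,0.006]
  turn: [0,0,0]

```text
time_s: 32.28
ee_pos: [565.0, 31.3, 30.4]
ee_rot: [180.0, -0.0, -170.7]
force: [0.2, -0.0, -1.6]
gripper_width: 59.7
gripper_force: 30.0
```

Call:
step_arm:
  linear:
    - [0,0,0.003]
    - [0,0,0.005]
    - [0,0,0.005]
  turn: [0,0,0]

```text
time_s: 32.65
ee_pos: [565.0, 31.3, 28.9]
ee_rot: [180.0, -0.0, -170.7]
force: [-0.2, -0.5, -0.7]
gripper_width: 59.9
gripper_force: 30.0
```

Call:
step_arm:
  linear:
    - [0,0,0]
    - [0,0,0]
    - [0,0,0]
  turn: [0,0,0]
  fingers: -0.6

```text
time_s: 33.02
ee_pos: [565.2, 31.3, 29.1]
ee_rot: [180.0, 0.0, -170.7]
force: [0.1, 1.4, 0.2]
gripper_width: 72.8
gripper_force: 0.0
```

Call:
step_arm:
  linear:
    - [0,0,-0.05]
    - [0,0,-0.15]
    - [0,0,-0.3]
    - [0,0,-0.3]
    - [0,0,-0.3]
  turn: [0,0,0,0,0]

```text
time_s: 33.65
ee_pos: [564.8, 31.3, 119.3]
ee_rot: [180.0, 0.0, -170.7]
force: [0.2, -0.6, -1.3]
gripper_width: 72.9
gripper_force: 0.0
```

Run:
```python
from h import *
shot('w12');go(495,347,-4,70)
im=cv2.imread('pics/w12.png').astype(int)
for r in (70,80,130,200):
    row=im[r];g=np.abs(np.diff(cv2.GaussianBlur(row.astype(np.uint8)[None],(5,1),0)[0].astype(int),axis=0)).sum(1)
    print(r,[(c,int(g[c])) for c in range(60,400) if g[c]>35 and g[c]==g[max(0,c-3):c+4].max()])
for c in (200,240,270,300):
    col=im[:150,c];g=np.abs(np.diff(cv2.GaussianBlur(col.astype(np.uint8)[:,None],(1,5),0)[:,0].astype(int),axis=0)).sum(1)
    print('col',c,[(r,int(g[r])) for r in range(20,149) if g[r]>35 and g[r]==g[max(0,r-3):r+4].max()])
```

```text
q6 -97.3 yaw -170.7 lin [0.0581 1.0758 0.1618] turn 0.0369 dist 327.0 deg -13.3 t 33.7
70 [(94, 77), (132, 131), (216, 46), (264, 54), (304, 39), (313, 42), (339, 133)]
80 [(78, 38), (96, 80), (133, 131), (215, 50), (264, 53), (306, 62), (315, 85), (339, 128)]
130 [(138, 68), (236, 96), (322, 98), (338, 118)]
200 [(109, 72), (145, 71), (146, 71), (243, 65), (268, 53), (318, 45), (319, 45), (333, 144)]
col 200 [(61, 63), (62, 63)]
col 240 [(62, 103), (84, 82), (144, 45)]
col 270 [(62, 119), (84, 82), (138, 44)]
col 300 [(63, 134), (83, 113), (134, 62)]
```

The strip covers the rod, with its edge about 10 mm past it. It sits about 16 mm inside the book end, and nothing else has moved. Next is the black weight.

Call:
step_arm:
  linear:
    - [0.03,0.5,0]
    - [0.058,1,0]
    - [0.058,1,0]
    - [0.058,1,0]
    - [0.058,1,0]
    - [0.058,1,0]
    - [0.058,1,0.1]
    - [0.058,1,0.1]
  turn: [0.02,0.0397,0.0397,0.0397,0.0397,0.0397,0.0397,0.0397]

```text
time_s: 34.7
ee_pos: [497.5, 322.3, 86.1]
ee_rot: [-179.7, -0.3, 175.0]
force: [-0.6, -0.5, -0.0]
gripper_width: 73.1
gripper_force: 0.0
```

```bash
python3 -c "
from h import *
go(495,349,-5,60)"
```

```text
q6 -53.1 yaw 175.0 lin [0.0161 0.088  0.0871] turn -0.0001 dist 37.0 deg 0.0 t 34.7
```

Call:
step_arm:
  linear:
    - [0.01,0.085,0.05]
    - [0.01,0.085,0.08]
    - [0.01,0.085,0.08]
    - [0.01,0.085,0.08]
  turn: [0,0,0,0]

```text
time_s: 35.2
ee_pos: [498.8, 350.1, 65.3]
ee_rot: [180.0, 0.0, 175.0]
force: [-0.5, -0.1, 0.1]
gripper_width: 72.7
gripper_force: 0.0
```

Run:
```python
from h import *
shot('w13');go(495,349,-5,-9)
im=cv2.imread('pics/w13.png')
m=(im.max(2)<95).astype(np.uint8)
for r in range(60,240,15):
    c=np.where(m[r,180:390])[0]+180;print(r,c.min() if len(c) else 0,c.max() if len(c) else 0,len(c))
hsv=cv2.cvtColor(im,cv2.COLOR_BGR2HSV);k=((hsv[...,1]>90)&(hsv[...,2]>100)).astype(np.uint8);k[250:]=0
n,l,st,ce=cv2.connectedComponentsWithStats(k);print([(st[i].tolist(),ce[i].round().tolist()) for i in range(1,n) if st[i,4]>60])
```

```text
q6 -51.0 yaw 175.0 lin [ 0.0126 -0.005   0.2482] turn -0.0 dist 75.0 deg 0.0 t 35.25
60 0 0 0
75 0 0 0
90 0 0 0
105 0 0 0
120 0 0 0
135 0 0 0
150 0 0 0
165 246 310 65
180 245 311 67
195 245 310 66
210 245 309 65
225 246 309 37
[([263, 215, 28, 30, 637], [276.0, 230.0])]
```

Call:
step_arm:
  linear:
    - [0.012,-0.005,0.08]
    - [0.012,-0.005,0.16]
    - [0.012,-0.005,0.22]
    - [0.012,-0.005,0.245]
    - [0.012,-0.005,0.248]
    - [0.012,-0.005,0.248]
  turn: [0,0,0,0,0,0]

```text
time_s: 36.0
ee_pos: [495.5, 349.4, -8.6]
ee_rot: [179.9, 0.1, 175.0]
force: [-0.0, -0.2, -0.7]
gripper_width: 73.1
gripper_force: 0.0
```

Call:
step_arm:
  linear:
    - [0,0,0]
    - [0,0,0]
    - [0,0,0]
    - [0,0,0]
    - [0,0,0]
  turn: [0,0,0,0,0]
  fingers: 1
  force: 50

```text
time_s: 36.62
ee_pos: [495.0, 348.9, -9.2]
ee_rot: [-180.0, 0.0, 175.0]
force: [-0.2, -0.8, 2.4]
gripper_width: 45.0
gripper_force: 49.8
```

Call:
step_arm:
  linear:
    - [0,0,-0.02]
    - [0,0,-0.08]
    - [0,0,-0.18]
    - [0,0,-0.28]
    - [0,0,-0.34]
    - [0,0,-0.34]
    - [0,0,-0.34]
  turn: [0,0,0,0,0,0,0]

```text
time_s: 37.5
ee_pos: [493.6, 348.2, 90.7]
ee_rot: [-179.9, -0.2, 175.0]
force: [-1.9, -0.5, -8.9]
gripper_width: 44.6
gripper_force: 49.8
```

```bash
python3 -c "
from h import *
print(env.state()['force'],env.state()['ee_pos']);go(618.5,40.5,9.3,90)"
```

```text
[-1.90089    -0.4771205  -8.86307436] [493.63226631 348.2288838   90.71441649]
q6 -50.9 yaw 175.0 lin [-0.5041 -0.9856  0.0024] turn -0.0397 dist 332.0 deg 14.3 t 37.5
```

Held: 8.9 N and 45 mm opening. I'll carry it to the mend end.

Call:
step_arm:
  linear:
    - [-0.03,-0.06,0]
    - [-0.08,-0.15,0]
    - [-0.15,-0.28,0]
    - [-0.24,-0.45,0]
    - [-0.32,-0.62,0]
    - [-0.4,-0.78,0]
    - [-0.46,-0.9,0]
    - [-0.49,-0.96,0]
    - [-0.501,-0.986,0]
    - [-0.501,-0.986,0]
    - [-0.501,-0.986,0.04]
    - [-0.501,-0.986,0.08]
    - [-0.501,-0.986,0.1]
    - [-0.501,-0.986,0.1]
  turn: [0,-0.01,-0.02,-0.03,-0.0397,-0.0397,-0.0397,-0.0397,-0.0397,-0.0397,-0.0397,-0.0397,-0.0397,-0.0397]

```text
time_s: 39.25
ee_pos: [618.2, 41.6, 61.6]
ee_rot: [180.0, -0.1, -170.7]
force: [-0.4, -0.4, -7.4]
gripper_width: 44.6
gripper_force: 49.8
```

Run:
```python
from h import *
shot('w14');go(617.5,40.2,9.3,48)
im=cv2.imread('pics/w14.png').astype(int)
for r in (60,90,120,150):
    row=im[r];g=np.abs(np.diff(cv2.GaussianBlur(row.astype(np.uint8)[None],(5,1),0)[0].astype(int),axis=0)).sum(1)
    print(r,[(c,int(g[c])) for c in range(40,420) if g[c]>35 and g[c]==g[max(0,c-3):c+4].max()])
```

```text
q6 -96.5 yaw -170.7 lin [ 0.0049 -0.0037  0.0474] turn 0.0 dist 14.0 deg -0.0 t 39.3
60 [(88, 100), (150, 50), (218, 77), (223, 43), (224, 43), (328, 37), (335, 72), (353, 128)]
90 [(73, 36), (92, 103), (156, 44), (220, 69), (227, 58), (333, 80), (351, 128)]
120 [(95, 104), (221, 72), (228, 66), (332, 79), (351, 112)]
150 [(99, 97), (136, 131), (194, 119), (222, 72), (231, 54), (331, 98), (348, 152)]
```

Call:
step_arm:
  linear:
    - [0.002,-0.006,0.015]
    - [0.002,-0.006,0.03]
    - [0.002,-0.006,0.041]
    - [0.002,-0.006,0.041]
    - [0.002,-0.006,0.041]
  turn: [0,0,0,0,0]

```text
time_s: 39.92
ee_pos: [618.7, 39.4, 50.4]
ee_rot: [180.0, 0.0, -170.7]
force: [-0.6, -0.3, -7.3]
gripper_width: 44.4
gripper_force: 49.8
```

Call:
step_arm:
  linear:
    - [0,0,0.003]
    - [0,0,0.005]
    - [0,0,0.005]
  turn: [0,0,0]

```text
time_s: 40.3
ee_pos: [618.5, 39.4, 48.7]
ee_rot: [180.0, -0.0, -170.7]
force: [-0.2, 0.2, -8.6]
gripper_width: 44.8
gripper_force: 49.8
```

Call:
step_arm:
  linear:
    - [0,0,0.003]
    - [0,0,0.005]
    - [0,0,0.005]
  turn: [0,0,0]

```text
time_s: 40.67
ee_pos: [618.5, 39.4, 47.1]
ee_rot: [180.0, -0.0, -170.7]
force: [-0.0, -0.0, -8.9]
gripper_width: 44.8
gripper_force: 49.8
```

Call:
step_arm:
  linear:
    - [0,0,0.002]
    - [0,0,0.003]
    - [0,0,0.003]
  turn: [0,0,0]

```text
time_s: 41.05
ee_pos: [618.7, 39.4, 46.7]
ee_rot: [180.0, 0.0, -170.7]
force: [-0.9, -1.1, -4.8]
gripper_width: 44.8
gripper_force: 49.8
```

Contact. I'll release it and go for the maroon weight.

Call:
step_arm:
  linear:
    - [0,0,0.001]
    - [0,0,0.001]
    - [0,0,0.001]
    - [0,0,0.001]
  turn: [0,0,0,0]
  fingers: -0.5

```text
time_s: 41.55
ee_pos: [618.9, 39.5, 46.4]
ee_rot: [-180.0, 0.0, -170.7]
force: [0.2, -0.0, -0.1]
gripper_width: 68.2
gripper_force: 0.0
```

Call:
step_arm:
  linear:
    - [0,0,-0.05]
    - [0,0,-0.15]
    - [0,0,-0.3]
    - [0,0,-0.3]
    - [0,0,-0.3]
  turn: [0,0,0,0,0]

```text
time_s: 42.18
ee_pos: [618.4, 39.4, 136.4]
ee_rot: [180.0, 0.0, -170.7]
force: [-0.5, 0.4, -0.2]
gripper_width: 67.9
gripper_force: 0.0
```

Run:
```python
from h import *
shot('w15');go(490.6,-338,17.4,100)
im=cv2.imread('pics/w15.png')
m=(im.max(2)<95).astype(np.uint8)
for r in range(120,240,15):
    c=np.where(m[r,180:390])[0]+180;print(r,c.min() if len(c) else 0,c.max() if len(c) else 0,len(c))
im=im.astype(int)
for r in (60,90,120,150,190,220):
    row=im[r];g=np.abs(np.diff(cv2.GaussianBlur(row.astype(np.uint8)[None],(5,1),0)[0].astype(int),axis=0)).sum(1)
    print(r,[(c,int(g[c])) for c in range(40,420) if g[c]>35 and g[c]==g[max(0,c-3):c+4].max()])
```

```text
q6 -96.7 yaw -170.7 lin [ 0.6217 -1.1729  0.1184] turn -0.0225 dist 400.0 deg 8.1 t 42.225
120 180 217 38
135 0 0 0
150 221 240 20
165 222 309 73
180 222 309 77
195 180 309 120
210 180 308 122
225 250 307 30
60 [(54, 72), (77, 36), (97, 68), (140, 109), (164, 37), (213, 43), (238, 104), (322, 86), (337, 137)]
90 [(59, 77), (76, 38), (143, 92), (215, 39), (239, 102), (321, 83), (336, 135)]
120 [(65, 77), (146, 71), (217, 40), (240, 102), (320, 82), (334, 131)]
150 [(70, 74), (149, 75), (177, 112), (219, 92), (241, 60), (319, 40), (333, 144)]
190 [(111, 68), (153, 76), (242, 80), (247, 53), (310, 77), (317, 113), (318, 113), (329, 96)]
220 [(156, 144), (175, 41), (243, 68), (248, 69), (249, 69), (265, 40), (271, 48), (276, 44), (309, 91), (316, 103), (328, 121)]
```

The black weight is centred on the strip: weight 247–310, strip 242–317. Now the maroon one.

Call:
step_arm:
  linear:
    - [0.25,-0.5,0]
    - [0.53,-1,0]
    - [0.53,-1,0]
    - [0.53,-1,0]
    - [0.53,-1,0]
    - [0.53,-1,0]
    - [0.53,-1,0.1]
    - [0.53,-1,0.1]
  turn: [-0.01,-0.0225,-0.0225,-0.0225,-0.0225,-0.0225,-0.0225,-0.0225]

```text
time_s: 43.22
ee_pos: [507.6, -281.4, 102.9]
ee_rot: [179.7, -0.3, -162.7]
force: [-0.3, 0.6, -0.3]
gripper_width: 68.3
gripper_force: 0.0
```

```bash
python3 -c "
from h import *
go(490.6,-339,17.4,65)"
```

```text
q6 -137.5 yaw -162.7 lin [ 0.1113 -0.1665  0.1263] turn -0.0002 dist 71.0 deg 0.1 t 43.225
```

Joint 6 is near its limit, so I'll flip the tool half a turn.

Call:
step_arm:
  linear:
    - [0,0,0]
    - [0,0,0]
    - [0,0,0]
    - [0,0,0]
    - [0,0,0]
    - [0,0,0]
    - [0,0,0]
    - [0,0,0]
    - [0,0,0]
    - [0,0,0]
    - [0,0,0]
    - [0,0,0]
    - [0,0,0]
  turn: [0.4,0.4,0.4,0.4,0.4,0.4,0.4,0.4,0.4,0.4,0.4,0.4,0.4]

```text
time_s: 44.85
ee_pos: [510.5, -281.7, 106.5]
ee_rot: [-180.0, -0.0, 57.4]
force: [-0.1, 0.0, -0.0]
gripper_width: 68.7
gripper_force: 0.0
```

```bash
python3 -c "
from h import *
go(490.6,-339,17.4,65)"
```

```text
q6 2.5 yaw 57.4 lin [-0.1966  0.0469  0.1383] turn 0.1112 dist 73.0 deg -40.0 t 44.85
```

Call:
step_arm:
  linear:
    - [-0.1,0.02,0]
    - [-0.196,0.047,0.05]
    - [-0.196,0.047,0.1]
    - [-0.196,0.047,0.138]
    - [-0.196,0.047,0.138]
    - [-0.196,0.047,0.138]
  turn: [0.1112,0.1112,0.1112,0.1112,0.1112,0.1112]

```text
time_s: 45.6
ee_pos: [491.2, -339.5, 65.3]
ee_rot: [180.0, -0.0, 17.9]
force: [0.5, 0.0, 1.4]
gripper_width: 68.6
gripper_force: 0.0
```

Run:
```python
from h import *
shot('w16');go(490.6,-339,17.4,-9)
im=cv2.imread('pics/w16.png')
hsv=cv2.cvtColor(im,cv2.COLOR_BGR2HSV)
m=(im.max(2)<110)
for r in range(120,240,12):
    c=np.where(m[r,200:360])[0]+200;print(r,c.min() if len(c) else 0,c.max() if len(c) else 0,len(c))
k=((hsv[...,1]>90)&(hsv[...,2]>120)).astype(np.uint8);k[250:]=0
n,l,st,ce=cv2.connectedComponentsWithStats(k);print([(st[i].tolist(),ce[i].round().tolist()) for i in range(1,n) if st[i,4]>60])
im=im.astype(int)
for r in (150,180,210):
    row=im[r];g=np.abs(np.diff(cv2.GaussianBlur(row.astype(np.uint8)[None],(5,1),0)[0].astype(int),axis=0)).sum(1)
    print(r,[(c,int(g[c])) for c in range(180,400) if g[c]>30 and g[c]==g[max(0,c-3):c+4].max()])
```

```text
q6 36.4 yaw 17.8 lin [-0.0015 -0.0024  0.248 ] turn 0.0012 dist 74.0 deg -0.4 t 45.65
120 0 0 0
132 0 0 0
144 0 0 0
156 0 0 0
168 251 312 62
180 251 314 5
192 250 314 7
204 249 314 50
216 249 313 65
228 249 313 44
[([72, 76, 37, 174, 603], [93.0, 163.0]), ([178, 92, 42, 54, 1352], [197.0, 119.0]), ([152, 171, 34, 79, 1003], [169.0, 211.0]), ([270, 224, 24, 24, 436], [281.0, 235.0]), ([537, 244, 23, 6, 99], [551.0, 247.0])]
150 [(202, 79), (208, 87), (229, 40)]
180 [(182, 50), (197, 105), (248, 134), (316, 113)]
210 [(181, 102), (212, 40), (222, 87), (223, 87), (249, 62), (314, 61)]
```

Call:
step_arm:
  linear:
    - [0,0.001,0.08]
    - [0,0.001,0.16]
    - [0,0.001,0.22]
    - [0,0.001,0.245]
    - [0,0.001,0.248]
    - [0,0.001,0.248]
  turn: [0,0,0,0,0,0]

```text
time_s: 46.4
ee_pos: [491.4, -340.2, -8.9]
ee_rot: [179.9, -0.1, 17.7]
force: [0.0, -0.4, 0.3]
gripper_width: 68.4
gripper_force: 0.0
```

Call:
step_arm:
  linear:
    - [0,0,0]
    - [0,0,0]
    - [0,0,0]
    - [0,0,0]
    - [0,0,0]
  turn: [0,0,0,0,0]
  fingers: 1

```text
time_s: 47.02
ee_pos: [491.0, -340.1, -9.4]
ee_rot: [180.0, -0.0, 17.7]
force: [0.2, -0.5, 3.4]
gripper_width: 44.6
gripper_force: 49.9
```

Call:
step_arm:
  linear:
    - [0,0,-0.02]
    - [0,0,-0.08]
    - [0,0,-0.18]
    - [0,0,-0.28]
    - [0,0,-0.36]
    - [0,0,-0.4]
    - [0,0,-0.4]
    - [0,0,-0.4]
  turn: [0,0,0,0,0,0,0,0]

```text
time_s: 48.02
ee_pos: [489.9, -339.2, 108.8]
ee_rot: [-179.9, 0.1, 17.7]
force: [-0.2, 0.5, -5.1]
gripper_width: 44.6
gripper_force: 49.9
```

```bash
python3 -c "
from h import *
go(509.9,21.8,9.3,111)"
```

```text
q6 36.5 yaw 17.7 lin [ 0.4295 -1.1261 -0.0074] turn 0.0233 dist 362.0 deg -8.4 t 48.025
```

Call:
step_arm:
  linear:
    - [0.03,-0.06,0]
    - [0.07,-0.15,0]
    - [0.12,-0.28,0]
    - [0.18,-0.45,0]
    - [0.25,-0.62,0]
    - [0.31,-0.78,0]
    - [0.36,-0.92,0]
    - [0.38,-1,0]
    - [0.38,-1,0]
  turn: [0,0,0.01,0.0233,0.0233,0.0233,0.0233,0.0233,0.0233]

```text
time_s: 49.15
ee_pos: [506.9, -16.9, 109.7]
ee_rot: [-179.9, 0.1, 9.5]
force: [0.5, 0.0, -4.8]
gripper_width: 44.8
gripper_force: 49.9
```

```bash
python3 -c "
from h import *
go(509.9,22,9.3,62)"
```

```text
q6 77.2 yaw 9.5 lin [ 0.0312 -0.1261  0.1589] turn 0.0006 dist 62.0 deg -0.2 t 49.15
```

Call:
step_arm:
  linear:
    - [0.015,-0.06,0]
    - [0.025,-0.11,0]
    - [0.027,-0.12,0]
    - [0.027,-0.12,0.06]
    - [0.027,-0.12,0.12]
    - [0.027,-0.12,0.155]
    - [0.027,-0.12,0.155]
    - [0.027,-0.12,0.155]
  turn: [0,0,0,0,0,0,0,0]

```text
time_s: 50.15
ee_pos: [510.9, 17.3, 64.3]
ee_rot: [180.0, -0.1, 9.3]
force: [-0.4, -0.5, -5.5]
gripper_width: 45.1
gripper_force: 49.9
```

Run:
```python
from h import *
shot('w17');go(509.9,22,9.3,48)
im=cv2.imread('pics/w17.png')
for r in (60,90,120,150,180):
    row=im[r];g=np.abs(np.diff(cv2.GaussianBlur(row[None],(5,1),0)[0].astype(int),axis=0)).sum(1)
    print(r,[(c,int(g[c])) for c in range(160,460) if g[c]>35 and g[c]==g[max(0,c-3):c+4].max()])
```

```text
q6 81.3 yaw 9.3 lin [-0.0011 -0.0158  0.0549] turn 0.0 dist 17.0 deg -0.0 t 50.2
60 [(195, 78), (213, 51), (223, 127), (319, 74), (327, 108), (457, 102)]
90 [(197, 135), (214, 80), (224, 120), (318, 62), (326, 92), (355, 102), (417, 98), (453, 98)]
120 [(199, 138), (215, 82), (259, 41), (305, 39), (325, 104), (353, 100), (413, 99), (449, 99)]
150 [(201, 136), (217, 76), (223, 36), (324, 100), (352, 99), (410, 106), (445, 100)]
180 [(200, 120), (218, 78), (323, 107), (441, 106)]
```

Call:
step_arm:
  linear:
    - [0,-0.01,0]
    - [0,-0.0165,0.015]
    - [0,-0.0165,0.03]
    - [0,-0.0165,0.045]
    - [0,-0.0165,0.047]
    - [0,-0.0165,0.047]
  turn: [0,0,0,0,0,0]

```text
time_s: 50.95
ee_pos: [509.5, 22.3, 49.6]
ee_rot: [-180.0, 0.0, 9.3]
force: [0.1, -1.1, -4.9]
gripper_width: 44.7
gripper_force: 49.9
```

Call:
step_arm:
  linear:
    - [0,0,0.003]
    - [0,0,0.006]
    - [0,0,0.006]
  turn: [0,0,0]

```text
time_s: 51.32
ee_pos: [509.4, 22.3, 47.8]
ee_rot: [-180.0, 0.0, 9.3]
force: [-0.1, 0.1, -4.4]
gripper_width: 44.8
gripper_force: 49.9
```

Call:
step_arm:
  linear:
    - [0,0,0.002]
    - [0,0,0.003]
    - [0,0,0.003]
  turn: [0,0,0]

```text
time_s: 51.7
ee_pos: [509.5, 22.3, 46.9]
ee_rot: [-180.0, -0.0, 9.3]
force: [-0.9, 0.7, -4.8]
gripper_width: 45.0
gripper_force: 49.9
```

Call:
step_arm:
  linear:
    - [0,0,0.002]
    - [0,0,0.003]
    - [0,0,0.003]
  turn: [0,0,0]

```text
time_s: 52.08
ee_pos: [509.6, 22.4, 46.4]
ee_rot: [-180.0, -0.0, 9.3]
force: [-0.5, -0.1, -0.2]
gripper_width: 44.8
gripper_force: 49.9
```

Call:
step_arm:
  linear:
    - [0,0,0]
    - [0,0,0]
    - [0,0,0]
    - [0,0,0]
  turn: [0,0,0,0]
  fingers: -0.5

```text
time_s: 52.58
ee_pos: [509.6, 22.3, 46.1]
ee_rot: [-180.0, -0.0, 9.3]
force: [-0.3, -0.3, -0.1]
gripper_width: 68.3
gripper_force: 0.0
```

Call:
step_arm:
  linear:
    - [0,0,-0.05]
    - [0,0,-0.15]
    - [0,0,-0.3]
    - [0,0,-0.5]
    - [0,0,-0.5]
    - [0,0,-0.5]
  turn: [0,0,0,0,0,0]

```text
time_s: 53.32
ee_pos: [509.1, 22.3, 196.4]
ee_rot: [-180.0, -0.0, 9.3]
force: [-0.0, 0.0, -0.1]
gripper_width: 68.4
gripper_force: 0.0
```

Call:
step_arm:
  linear:
    - [0,-0.5,0]
    - [0,-1,0]
    - [0,-1,0]
    - [0,-1,0]
    - [0,-1,0]
    - [0,-1,0]
    - [0,-1,0]
  turn: [0,0,0,0,0,0,0]

```text
time_s: 54.2
ee_pos: [460.2, 317.4, 194.6]
ee_rot: [179.9, 0.2, 9.3]
force: [-0.1, -0.2, -0.1]
gripper_width: 68.5
gripper_force: 0.0
```

Run:
```python
from h import *
f=cams.grab_frame('top');T=np.linalg.inv(f['extrinsics']);c=f['color'];c0=cv2.imread('pics/top0.png')
def px(p):
    q=T@np.r_[p,1];return f['fx']*q[0]/q[2]+f['cx'],f['fy']*q[1]/q[2]+f['cy']
S=cv2.resize(c,None,fx=4,fy=4,interpolation=cv2.INTER_CUBIC)
hsv=cv2.cvtColor(c,cv2.COLOR_BGR2HSV)
P=lambda u,v,z:ray((u,v),f['fx'],(f['cx'],f['cy']),f['extrinsics'],z).round(1).tolist()
# bright saturated wood: knobs + strip; cream folder on green
def comps(m,roi,z,mn):
    x,y,w,h=roi;m=m[y:y+h,x:x+w].astype(np.uint8)
    n,l,st,ce=cv2.connectedComponentsWithStats(m)
    for i in range(1,n):
        if st[i,4]>=mn:
            ys,xs=np.where(l==i);r=cv2.minAreaRect(np.c_[xs+x,ys+y].astype(np.float32))
            print('  px',np.round(r[0],1),'size',np.round(r[1],1),'ang',round(r[2],1),'world',P(*r[0],z))
roi=(240,140,70,95)
dark=c.max(2)<38
print('dark');comps(dark,roi,80,30)
print('yellow');comps((c[...,2].astype(int)-c[...,0]>28),roi,54,15)
print('folder');comps((c[...,2].astype(int)-c[...,1]>-2)&(c[...,2]>70),(322,183,40,78),10,30)
d=np.abs(cv2.blur(c,(3,3)).astype(int)-cv2.blur(c0,(3,3))).sum(2)
print('diff brush/jar',[int(d[y:y+h,x:x+w].mean()) for x,y,w,h in((355,192,14,66),(412,202,28,28),(280,150,22,70))])
# book corner check
for n,p in (('corner',(473,-93.2,40)),('corner',(688.4,-58.1,40)),('spine',(448.8,53,40))):
    u,v=map(int,np.round(px(p)));print(n,int(d[v-3:v+4,u-3:u+4].mean()))
cv2.imwrite('pics/top1.png',c)
```

```text
dark
  px [259.  163.5] size [23. 14.] ang 90.0 world [620.1, 41.6]
  px [262.  176.9] size [ 4.  14.5] ang 82.9 world [582.1, 32.2]
  px [267.2 218.1] size [ 4.2 14.3] ang 81.9 world [467.6, 15.5]
yellow
  px [289.  151.5] size [11. 12.] ang 90.0 world [665.6, -42.6]
  px [261.  188.5] size [72.1 26.6] ang 81.6 world [555.0, 34.9]
  px [260. 162.] size [6. 6.] ang 90.0 world [632.3, 39.5]
  px [266.  201.5] size [5. 6.] ang 90.0 world [518.3, 20.0]
  px [298.  213.4] size [12.1 12.1] ang 83.7 world [486.4, -70.0]
folder
  px [341.5 221.5] size [77. 39.] ang 90.0 world [472.7, -199.7]
  px [360.5 203.5] size [19.  1.] ang 90.0 world [527.0, -256.3]
  px [361.  238.5] size [35.  0.] ang -90.0 world [424.4, -255.5]
diff brush/jar [34, 25, 25]
corner 29
corner 33
spine 28
```

Run:
```python
from h import *
c0=cv2.imread('pics/top0.png');c=cams.grab_frame('top');f=c;T=np.linalg.inv(f['extrinsics']);c=np.mean([cams.grab_frame('top')['color'] for _ in range(3)],0)
P=lambda u,v,z:ray((u,v),f['fx'],(f['cx'],f['cy']),f['extrinsics'],z).round(1).tolist()
print('knobs',P(260,162,103),P(266,201.5,103))
g0=c0.mean(2);g=c.mean(2)
for n,(x,y,w,h) in dict(brush=(356,190,16,70),jar=(410,200,32,32),book=(278,143,32,85),phone=(115,275,100,100)).items():
    w2=cv2.createHanningWindow((w,h),cv2.CV_64F);print(n,np.round(cv2.phaseCorrelate(g0[y:y+h,x:x+w],g[y:y+h,x:x+w],w2),2).tolist())
d=(c-c0)[190:258,320:375].mean(2);m=(np.abs(cv2.GaussianBlur(d,(3,3),0))>9)
ys,xs=np.where(m);print(len(xs))
e=c[190:258,320:375];q=(e[...,2]-e[...,1]);q0=c0[190:258,320:375].astype(float);q0=q0[...,2]-q0[...,1]
m=(cv2.GaussianBlur(q-q0,(3,3),0)>5).astype(np.uint8);n,l,st,ce=cv2.connectedComponentsWithStats(m);i=1+st[1:,4].argmax()
ys,xs=np.where(l==i);r=cv2.minAreaRect(np.c_[xs+320,ys+190].astype(np.float32));print(r,P(*r[0],10),[P(*b,10) for b in cv2.boxPoints(r)])
s=env.state();print(s['time_s'])
```

```text
knobs [617.6, 38.3] [508.8, 19.6]Traceback (most recent call last):
  File "<stdin>", line 7, in <module>
    return _wrapfunc(a, 'round', decimals=decimals, out=out)
    return _wrapit(obj, method, *args, **kwds)
    conv = _array_converter(obj)
ValueError: setting an array element with a sequence. The requested array has an inhomogeneous shape after 1 dimensions. The detected shape was (2,) + inhomogeneous part.
```

Run:
```python
from h import *
c0=cv2.imread('pics/top0.png');f=cams.grab_frame('top');c=f['color'].astype(float)
P=lambda u,v,z:ray((u,v),f['fx'],(f['cx'],f['cy']),f['extrinsics'],z).round(1).tolist()
g0=c0.mean(2);g=c.mean(2)
for n,(x,y,w,h) in dict(brush=(356,190,16,70),jar=(410,200,32,32),book=(278,143,32,85)).items():
    print(n,cv2.phaseCorrelate(g0[y:y+h,x:x+w].copy(),g[y:y+h,x:x+w].copy(),cv2.createHanningWindow((w,h),cv2.CV_64F)))
e=c[190:258,320:375];o=c0[190:258,320:375].astype(float)
q=cv2.GaussianBlur((e[...,2]-e[...,1])-(o[...,2]-o[...,1]),(3,3),0)
m=(q>6).astype(np.uint8);n,l,st,ce=cv2.connectedComponentsWithStats(m);i=1+st[1:,4].argmax()
ys,xs=np.where(l==i);r=cv2.minAreaRect(np.c_[xs+320,ys+190].astype(np.float32));print(r,P(*r[0],10),[P(*b,10) for b in cv2.boxPoints(r)])
```

```text
brush ((-0.0656738607013665, -0.05035568330661988), 0.9585919963676519)
jar ((-0.12996933082144224, 0.03905946749948619), 0.9435614333155844)
book ((-0.0028135950774341723, -0.024606591097672492), 0.951411282749268)
((340.2500305175781, 197.75003051757812), (1.4142134189605713, 0.7071067094802856), 45.0) [542.8, -196.9] [[543.5, -194.7], [545.1, -196.1], [542.1, -199.1], [540.6, -197.6]]
```

The book, brush and jar haven't moved, and both knobs are where they should be. I'll hand the job in.

```bash
python3 -c "
from workcell import env
print(env.job_done())"
```

```text
the job is handed in; nothing more can be done
None
```

I handed the job in at about 54 s of the 136 s limit; no verdict came back: folder released over the blotter's free half (not re-checked by camera afterwards), rod in the groove, strip over it, black weight at the mend end and maroon at the other, with book, brush and jar unmoved in the last top-camera check.

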